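# Gather the press discs on their skewer and put them away

### The arm

A 7-joint arm with a two-finger parallel gripper is mounted at the origin on a cart in front of the work surface, level with it; the furniture and walls round the work are solid. World frame = base frame: x ahead of the robot, y to its left, z up, the work surface at z = 0. Lengths are in mm, angles in degrees, forces in N, time in s.
With the tool pointing down it reaches from about 425 to 950 mm from the base axis. Payload 16.7 kg.
Tool frame: the origin (TCP) lies midway between the tips of the shut fingers; the grasp point (between the pads) lies 19 mm behind it; z points along the fingers, y is the direction in which the jaws open and shut (so a half turn about z gives the same grasp; the last joint's range is limited). The gripper opens to 94 mm and grips with 3 to 60 N. Pads are 16 mm wide; open, the fingers measure 119 mm over their backs; the gripper's body (75 mm by 177 mm) begins 78 mm behind the grasp point.
Start: joints at [-72.909, 24.414, 4.234, 92.017, -1.954, 63.644, -3.845], TCP at [292.262, 608.406, 205.467] pointing down, gripper open.
Joint ranges: [-163.25, 163.25], [-28.42, 122.38], [-70.27, 78.77], [12.13, 141.07], [-58.53, 238.53], [9.26, 117.41], [-156.51, 156.51]. Speed limits (degrees/s): [108.29, 108.29, 136.94, 136.94, 172.46, 172.46, 172.46].

### API

Orientations are given as a 3x3 rotation matrix whose columns are the frame's x, y, z axes.
In Python, from station import robot gives the robot as it stands. The module is installed in compiled form; this text tells all that it offers.
- The arm moves only by the shell command python3 -m crank 'ROWS' [FORCE]. ROWS is JSON, a list of rows, each a list of 7 numbers: the finger opening in cm, from 0 to 9.4, then the shift along the tool's x, y, z in cm, then the turn, a rotation vector about the tool's x, y, z in degrees. A call has 1 to 20 rows; each row shifts and turns the pose as measured when the row begins, along the tool's axes as they then stand; what a row does not reach is not made up. A row lasts 1/8 s, in which the tool goes at most 62.5 mm and 10.7 degrees, less where a joint would pass 70% of its speed; a pose out of reach is approached as far as the arm can. A call is refused whole if a number of a shift passes 6.25 or a number of a turn 10.7, either way. A call with a gripper value outside its range is refused whole. The fingers move at their own pace and stop on an object; FORCE is the grip in N (left out, the last holds). Time passes only in rows, so rows that do not move let the fingers close. It gives the time, the measured TCP pose, the force and the opening at its end, in the units of the state.
- robot.get_obs(): the state, without advancing time (a new reading comes with each control period).
- robot.capture(name): name is "side" or "top"; returns a dict with "img" (480x640x3 uint8, red, green, blue), "fx", "fy", "cx", "cy" (pixels), "distortion" ([k1, k2, p1, p2, k3] as OpenCV has them; the pictures are not rectified), "R" (3x3) and "t" (3): a world point X has camera coordinates R X + t. Camera axes: x right, y down, z forward; pixel columns grow to the right and rows downward; lengths in mm; the calibration is good to about 2 mm. A picture is of the moment at which its call begins. There is no depth.
- robot.close_job(): hands the job in, once; it reports no verdict.
The state is a dict: "time_s": time; "qpos": joint angles; "dq": joint speeds; "joint_efforts": joint torques, N m; "ee_pos": TCP position; "ee_rot": TCP orientation; "contact_force": force on the tool from outside, world axes, zero at the start; "ft_torque": the same for the moment, N m; "finger_gap": finger opening in mm.
Only numpy, scipy, OpenCV 4.12 (cv2) and the standard library are available. Lean on these libraries where they do the work, as an engineer would, in place of code of your own. Each camera call takes 0.05 s, during which the arm holds its last target. There are 200 camera calls.

### The job

The washed press discs stand on edge in the two drying racks. Run the wooden-handled skewer through the holes of all the discs there are, lift them all off together hanging on the skewer, lay the skewer with the discs still threaded on it in the drawer of the small counter-top unit and slide the drawer fully shut. Then stand the two empty racks upright, side by side, on the drip mat beside the sink, and leave the jar, the shaker and the tumbler as they stand.

Things in the scene. Friction and masses are not known exactly. Their poses are not given: they have to be found in the camera images.
- disc_0: steel press disc: flat ring 52 mm across, 8 mm thick, hole 26 mm across (all alike), about 25 g; origin at its centre, y axis = axis of the hole. At the start it stands on edge in a rack slot, its y level and along the rack's y, centre 62 mm above the worktop, free to lift straight up. May be absent.
- disc_1: steel press disc: flat ring 52 mm across, 8 mm thick, hole 26 mm across (all alike), about 25 g; origin at its centre, y axis = axis of the hole. At the start it stands on edge in a rack slot, its y level and along the rack's y, centre 62 mm above the worktop, free to lift straight up. May be absent.
- disc_2: steel press disc: flat ring 52 mm across, 8 mm thick, hole 26 mm across (all alike), about 25 g; origin at its centre, y axis = axis of the hole. At the start it stands on edge in a rack slot, its y level and along the rack's y, centre 62 mm above the worktop, free to lift straight up. May be absent.
- disc_3: steel press disc: flat ring 52 mm across, 8 mm thick, hole 26 mm across (all alike), about 25 g; origin at its centre, y axis = axis of the hole. At the start it stands on edge in a rack slot, its y level and along the rack's y, centre 62 mm above the worktop, free to lift straight up. May be absent.
- rack_a: loose wooden drying rack, 300 g, 78 x 46 mm in plan (x, y), 54 mm tall; origin at the centre of its underside. Two slots along its x, centred at y = -12 and +12 mm (either may be empty), 11 mm wide, floor 36 mm up, walls to 54 mm: a disc stands in one with its hole level along the rack's y, hole centre at x = 0, z = 62 mm, two discs' holes in line. Grip it across y, 46 mm, 8 to 34 mm up.
- rack_b: loose wooden drying rack, 300 g, 78 x 46 mm in plan (x, y), 54 mm tall; origin at the centre of its underside. Two slots along its x, centred at y = -12 and +12 mm (either may be empty), 11 mm wide, floor 36 mm up, walls to 54 mm: a disc stands in one with its hole level along the rack's y, hole centre at x = 0, z = 62 mm, two discs' holes in line. Grip it across y, 46 mm, 8 to 34 mm up.
- skewer: ball-tipped skewer, 90 g, lying on the worktop. Origin on its axis where the steel shank leaves the wooden handle; +x to the tip. Shank x = 0 to 120 mm, 6 mm thick, end ball 10 mm across. Handle x = -70 to 0, 20 mm wide (y), 24 tall (z): grip firmly at x = -35. Lying, its axis is 12 mm up. A disc hung on the level shank has its centre 10 mm below the axis and stays by friction.
- unit: the fixed counter-top drawer unit, wooden, 180 mm deep (x), 260 mm wide (y), 105 mm tall; origin at the centre of its underside, front face towards its -x (front plane at x = -90 mm, drawer front included).
- unit_drawer0 (a joint): how far the drawer is pulled out, in m: 0 fully shut, 0.117 fully out; it slides along the unit's -x with about 1 N of friction. At the start it is only slightly open.
- unit_drawer0_handle (a point): middle of the drawer's handle, a round steel bar 11 mm thick and 120 mm long along the unit's y, standing 35 mm (bar centre) in front of the drawer's face and 67 mm above the worktop, open from above; it moves with the drawer. Axes as the unit's.
- drawer_floor (a point): centre of the drawer's inner floor, 22 mm above the worktop; moves with the drawer; axes as the unit's. Inside 135 mm (x) by 218 mm (y), walls 61 mm high over the floor. With the drawer fully out, from 67 mm in front (-x) of this point to 45 mm behind it lies clear of the unit's top board. Open the fingers only part way in there.
- drip_mat: fixed dark rubber drip mat with fine ribs, 100 mm (x) by 200 mm (y), 4 mm thick, lying on the worktop; origin at the centre of its underside
- black_lid_jar: bystander: jar with a black lid, 66 mm across, 82 mm tall; origin under its centre; leave it alone
- salt_shaker: bystander: white salt shaker, 43 mm across, 105 mm tall; origin under its centre; leave it alone
- steel_tumbler: bystander: steel tumbler, 71 mm across, 104 mm tall; origin under its centre; leave it alone
Things that resemble listed ones, but are neither listed nor needed, are in the scene too. What is shaped like the rack_a but red is not meant.

How it is judged (in metres and radians):
On the way:
1. all discs present are threaded on the skewer's shank at once and hang lifted clear of the racks (disc centres over 95 mm above the worktop) (x of disc_0 in the frame of skewer between 0 and 0.122 m and y of disc_0 in the frame of skewer between -0.0135 and 0.0135 m and z of disc_0 in the frame of skewer between -0.0135 and 0.0135 m and angle between the y axis of each of disc_0, disc_1, disc_2, disc_3 and the x axis of skewer, either way round below 1.15 rad and height (world z) of each of disc_0, disc_1, disc_2, disc_3 above 0.095 m and x of disc_1 in the frame of skewer between 0 and 0.122 m and y of disc_1 in the frame of skewer between -0.0135 and 0.0135 m and z of disc_1 in the frame of skewer between -0.0135 and 0.0135 m and x of disc_2 in the frame of skewer between 0 and 0.122 m and y of disc_2 in the frame of skewer between -0.0135 and 0.0135 m and z of disc_2 in the frame of skewer between -0.0135 and 0.0135 m and x of disc_3 in the frame of skewer between 0 and 0.122 m and y of disc_3 in the frame of skewer between -0.0135 and 0.0135 m and z of disc_3 in the frame of skewer between -0.0135 and 0.0135 m), for 0.2 s.
At the end, for the whole second after the job is handed in: every disc present is still threaded on the skewer's shank, skewer and discs lie at rest inside the drawer, the drawer is shut to within 6 mm, and both racks stand upright (within 0.12 rad) at rest on the drip mat (origins within 35 mm of its centre along its x and 90 mm along its y) (x of disc_0 in the frame of skewer between 0 and 0.122 m and y of disc_0 in the frame of skewer between -0.0135 and 0.0135 m and z of disc_0 in the frame of skewer between -0.0135 and 0.0135 m and angle between the y axis of each of disc_0, disc_1, disc_2, disc_3 and the x axis of skewer, either way round below 1.15 rad and x of disc_0 in the frame of drawer_floor between -0.075 and 0.075 m and y of disc_0 in the frame of drawer_floor between -0.115 and 0.115 m and z of disc_0 in the frame of drawer_floor between 0 and 0.065 m and linear speed of each of disc_0, disc_1, disc_2, disc_3, rack_a, rack_b, skewer below 0.03 m/s and x of disc_1 in the frame of skewer between 0 and 0.122 m and y of disc_1 in the frame of skewer between -0.0135 and 0.0135 m and z of disc_1 in the frame of skewer between -0.0135 and 0.0135 m and x of disc_1 in the frame of drawer_floor between -0.075 and 0.075 m and y of disc_1 in the frame of drawer_floor between -0.115 and 0.115 m and z of disc_1 in the frame of drawer_floor between 0 and 0.065 m and x of disc_2 in the frame of skewer between 0 and 0.122 m and y of disc_2 in the frame of skewer between -0.0135 and 0.0135 m and z of disc_2 in the frame of skewer between -0.0135 and 0.0135 m and x of disc_2 in the frame of drawer_floor between -0.075 and 0.075 m and y of disc_2 in the frame of drawer_floor between -0.115 and 0.115 m and z of disc_2 in the frame of drawer_floor between 0 and 0.065 m and x of disc_3 in the frame of skewer between 0 and 0.122 m and y of disc_3 in the frame of skewer between -0.0135 and 0.0135 m and z of disc_3 in the frame of skewer between -0.0135 and 0.0135 m and x of disc_3 in the frame of drawer_floor between -0.075 and 0.075 m and y of disc_3 in the frame of drawer_floor between -0.115 and 0.115 m and z of disc_3 in the frame of drawer_floor between 0 and 0.065 m and x of rack_a in the frame of drip_mat between -0.035 and 0.035 m and y of rack_a in the frame of drip_mat between -0.09 and 0.09 m and z of rack_a in the frame of drip_mat between -0.001 and 0.011 m and angle between each of rack_a, rack_b's own z axis and vertical below 0.12 rad and x of rack_b in the frame of drip_mat between -0.035 and 0.035 m and y of rack_b in the frame of drip_mat between -0.09 and 0.09 m and z of rack_b in the frame of drip_mat between -0.001 and 0.011 m and x of skewer in the frame of drawer_floor between -0.075 and 0.075 m and y of skewer in the frame of drawer_floor between -0.115 and 0.115 m and z of skewer in the frame of drawer_floor between 0 and 0.065 m and value of joint unit_drawer0 below 0.006 m); the robot touches nothing.
It fails at once if a bystander (jar, shaker or tumbler) is moved by more than 3 cm (distance of any of black_lid_jar, salt_shaker, steel_tumbler from where it was at the start of the episode above 0.03 m).
Of disc_0, disc_1, disc_2, disc_3 only 2 to 4 are there at a start; the rules pass over those that are not, and their reading is None.
At some moment in a run one of skewer may be knocked a few centimetres aside while the robot is not near it.
It also fails if it takes over 210 s, if anything falls off the work surface, if the arm or the gripper's body presses on something with over 40 N, if the wrist force passes 120 N, or if a joint passes its speed limit or range.

## Working session

There is one attempt and no reset: what is moved stays moved. The work goes in short steps, Python scripts to look and compute and a shell command to move; the robot and the scene stay as the last step left them, time stands still between calls to the robot, and variables do not carry over. Pictures are saved under pics/ and viewed, about 12 in all and at most 16, crops included, and the job is handed in when it is done.

```bash
mkdir -p pics; cat > h.py <<'E'
import numpy as np, cv2
from station import robot
def cap(n,save=None):
    c=robot.capture(n)
    for k in('R','t'): c[k]=np.array(c[k],float).reshape((3,3) if k=='R' else 3)
    c['K']=np.array([[c['fx'],0,c['cx']],[0,c['fy'],c['cy']],[0,0,1.]]); c['D']=np.array(c['distortion'],float)
    if save: cv2.imwrite('pics/'+save,c['img'][:,:,::-1])
    return c
def ray(c,uv):
    p=cv2.undistortPoints(np.array([[uv]],float),c['K'],c['D'])[0,0]
    d=c['R'].T@np.array([p[0],p[1],1]); return -c['R'].T@c['t'], d/np.linalg.norm(d)
def onz(c,uv,z):
    o,d=ray(c,uv); return o+d*(z-o[2])/d[2]
def proj(c,X):
    return cv2.projectPoints(np.array(X,float).reshape(-1,3),cv2.Rodrigues(c['R'])[0],c['t'],c['K'],c['D'])[0][:,0]
def tri(a,ua,b,ub):
    (o1,d1),(o2,d2)=ray(a,ua),ray(b,ub)
    s=np.linalg.lstsq(np.stack([d1,-d2],1),o2-o1,rcond=None)[0]
    p,q=o1+s[0]*d1,o2+s[1]*d2; return (p+q)/2,np.linalg.norm(p-q)
E
python3 - <<'E'
from h import *
np.set_printoptions(precision=3,suppress=True)
for n in('side','top'):
    c=cap(n,n+'0.png'); print(n,-c['R'].T@c['t'],c['R'][2],c['fx'])
o=robot.get_obs(); print(o['time_s'],o['ee_pos'],o['ee_rot'],o['finger_gap'],o['contact_force'])
E
```

```text
side [ 290.199 1280.961  852.583] [ 0.228 -0.809 -0.542] 493.8794189418445
top [ 285.711  235.171 1947.33 ] [ 0.166 -0.046 -0.985] 514.8515252113357
0.1 [292.12  608.091 204.846] [[-0.901  0.433 -0.   ]
 [ 0.433  0.901 -0.001]
 [-0.    -0.001 -1.   ]] 93.66399128520273 [ 0.036 -0.456 -0.918]
```

View pics/side0.png

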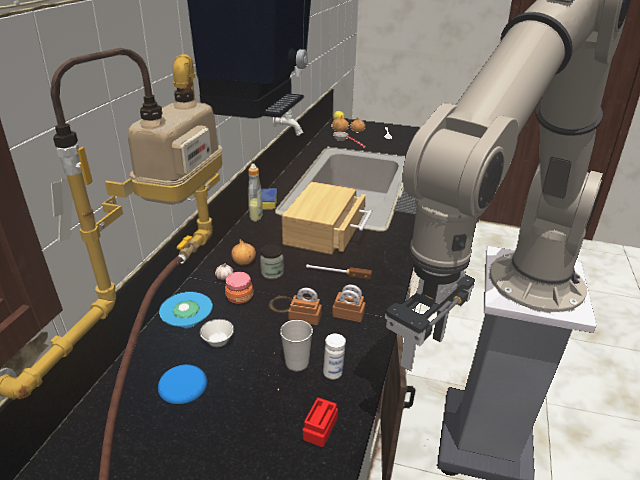

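View pics/top0.png

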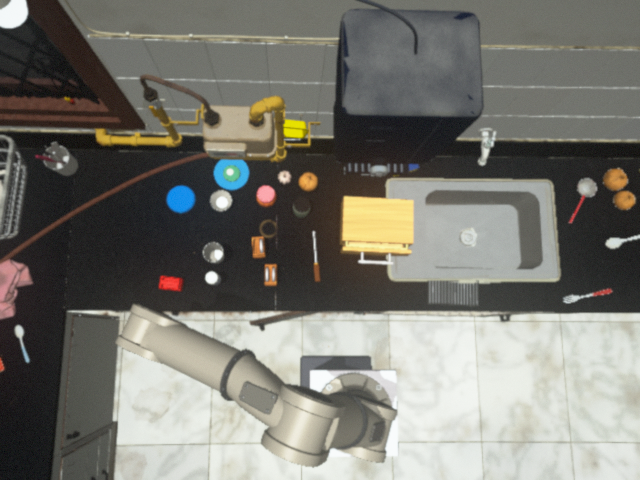

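Candidates: racks are the two brown blocks at side (305,308) and (349,303); the red one at (320,422) is the decoy. The skewer is at side (340,271), and the spoons, fork and red-handled things by the sink are not it. The mat is at top (453,292). I'll check these in a close crop.

```bash
python3 - <<'E'
import cv2,numpy as np
s=cv2.imread('pics/side0.png');t=cv2.imread('pics/top0.png')
a=cv2.resize(s[250:330,270:400],(800,492),interpolation=cv2.INTER_CUBIC)
cv2.imwrite('pics/c1.png',a)
b=cv2.resize(t[185:310,235:335],(480,600),interpolation=cv2.INTER_CUBIC)
c=cv2.resize(s[180:250,270:425],(310*2//2,140),interpolation=cv2.INTER_CUBIC)
d=cv2.resize(t[185:310,335:485],(310,258),interpolation=cv2.INTER_CUBIC)
o=np.zeros((600,790,3),np.uint8);o[:,:480]=b;o[:140,480:]=c;o[150:408,480:]=d
cv2.imwrite('pics/c2.png',o)
E
```

```text
(no output)
```

View pics/c1.png

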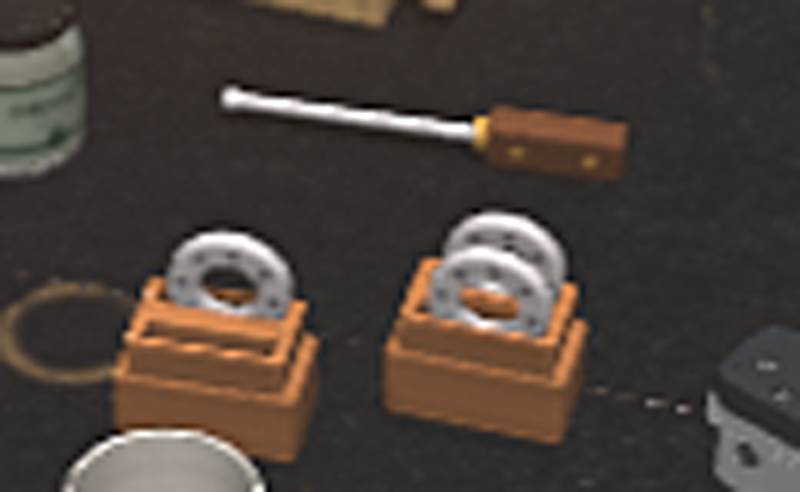

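View pics/c2.png

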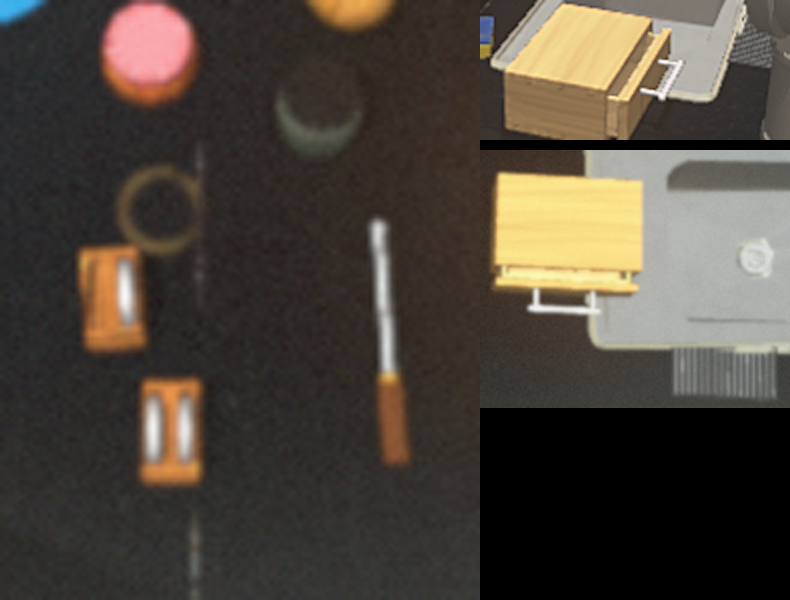

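The close crop confirms it: two discs in the near rack (side ≈ (350,298)) and one in the far rack (side ≈ (307,295)), so three discs in all. The skewer lies with its tip away from the robot, the drawer is slightly open with its bar at top ≈ (376,261), and the mat is at top ≈ (453,292).

```bash
python3 - <<'E'
from h import *
np.set_printoptions(precision=1,suppress=True)
S=cap('side');T=cap('top')
t=lambda u,v:(235+u/4.8,185+v/4.8)
s=lambda u,v:(270+u/6.154,250+v/6.154)
d=lambda u,v:(335+(u-480)/2.067,185+(v-150)/2.067)
print('R1 top',onz(T,t(171,431),54),'corners',[onz(T,t(*p),54)[:2] for p in((140,380),(201,379),(201,484),(140,484))])
print('R2 top',onz(T,t(112,298),54),[onz(T,t(*p),54)[:2] for p in((78,250),(139,247),(147,348),(87,350))])
print('discs top z80',[onz(T,t(*p),78)[:2] for p in((155,428),(185,428),(125,291))])
print('holes side z62 near faces',[onz(S,s(*p),62)[:2] for p in((490,297),(230,280))])
print('skewer tip',onz(T,t(378,224),12),onz(S,s(232,97),12),'orig',onz(T,t(388,377),12),onz(S,s(484,131),12),'end',onz(T,t(397,462),18),onz(S,s(628,150),12))
print('bar',onz(T,d(530,307),67),onz(T,d(598,310),67))
print('unit top corners',[onz(T,d(*p),105)[:2] for p in((497,173),(642,182),(642,270),(495,264))])
print('drawer front top edge',onz(T,d(495,287),100),onz(T,d(636,290),100))
print('mat',[onz(T,d(*p),4)[:2] for p in((674,347),(776,349),(776,399),(674,394))])
for n,p in dict(jar=(302,207),tum=(213,252),shk=(212,278)).items(): print(n,onz(T,p,95)[:2])
print(proj(S,[[700,0,60]]))
# side bar: crop c
c=lambda u,v:(270+(u-480)/2,180+v/2)
print('bar ends tri',tri(S,c(680,64),T,d(598,310)),tri(S,c(660,96),T,d(530,307)))
E
```

```text
R1 top [495.3 305.9  54. ] corners [array([534.5, 330.3]), array([535.7, 283.5]), array([454.7, 282.4]), array([454.5, 328.9])]
R2 top [598.3 353.   54. ] [array([635.7, 380. ]), array([638.6, 333. ]), array([559.4, 325.4]), array([557.5, 371.4])]
discs top z80 [array([494.8, 317.1]), array([495. , 294.5]), array([599.8, 341.8])]
holes side z62 near faces [array([496.4, 317.8]), array([602.2, 339.6])]
skewer tip [667.1 145.3  12. ] [664.9 146.4  12. ] orig [544.  137.2  12. ] [542.6 136.5  12. ] end [476.1 130.3  18. ] [474.1 130.7  12. ]
bar [547.7 -20.8  67. ] [ 543.3 -143.3   67. ]
unit top corners [array([784. ,  40.7]), array([ 770.9, -220.6]), array([ 610.3, -215.8]), array([618.4,  45.5])]
drawer front top edge [578.1  45.3 100. ] [ 575.1 -205.3  100. ]
mat [array([ 484.2, -295.6]), array([ 482. , -485.7]), array([ 390. , -480.7]), array([ 397.8, -292.4])]
jar [743.1 192.8]
tum [571.9 512.7]
shk [477.9 513. ]
[[311.5 225.9]]
bar ends tri (array([ 543.2, -144.5,   61.7]), np.float64(1.558299277189115)) (array([547.8, -20.5,  68.8]), np.float64(0.8500737270769683))
```

```bash
cat >> h.py <<'E'
from scipy.spatial.transform import Rotation as Ro
def rel(p,jaw):
    "remaining shift (cm, tool axes AFTER and BEFORE turning) and turn to a tool-down pose with jaw axis at angle jaw (deg)"
    o=robot.get_obs(); R=np.array(o['ee_rot']); P=np.array(o['ee_pos']); j=np.radians(jaw)
    y=np.array([np.cos(j),np.sin(j),0]); z=np.array([0,0,-1.]); G=np.stack([np.cross(y,z),y,z],1)
    d=(np.array(p)-P)/10
    np.set_printoptions(precision=2,suppress=True)
    print('t',o['time_s'],'pos',P,'gap',o['finger_gap'],'F',np.array(o['contact_force']))
    print(' shift now-axes',R.T@d,'after-turn',G.T@d,'turn',Ro.from_matrix(R.T@G).as_rotvec(degrees=True))
E
python3 -m crank '[[3.2,0,0,0,0,0,9.5],[3.2,0,0,0,0,0,9.5],[3.2,0,0,0,0,0,9.5],[3.2,0,0,0,0,0,9.5],[3.2,0,0,0,0,0,9.5],[3.2,0,0,0,0,0,9.5],[3.2,0,0,0,0,0,9.5],[3.2,0,0,0,0,0,0]]' 20
python3 -c "
from h import *
rel([545.5,-82,200],-1.9)"
```

```text
time_s: 1.2
ee_pos: [291.7, 607.3, 203.5]
ee_rot: [[0.073, 0.997, -0.001], [0.997, -0.073, -0.003], [-0.003, -0.001, -1.0]]
contact_force: [0.5, 0.1, -0.5]
finger_gap: 31.8
t 1.2 pos [291.73 607.3  203.46] gap 31.77813523465079 F [ 0.47  0.11 -0.52]
 shift now-axes [-66.88  30.37   0.54] after-turn [-68.05  27.65   0.35] turn [-0.07  0.2  -2.31]
```

```bash
python3 -m crank '[[3.2,0,0,0,0,0,-2.3],[3.2,-4,1.65,0,0,0,0],[3.2,-4,1.65,0,0,0,0],[3.2,-4,1.65,0,0,0,0],[3.2,-4,1.65,0,0,0,0],[3.2,-4,1.65,0,0,0,0],[3.2,-4,1.65,0,0,0,0],[3.2,-4,1.65,0,0,0,0],[3.2,-4,1.65,0,0,0,0],[3.2,-4,1.65,0,0,0,0],[3.2,-4,1.65,0,0,0,0],[3.2,-4,1.65,0,0,0,0],[3.2,-4,1.65,0,0,0,0],[3.2,-4,1.65,0,0,0,0],[3.2,-4,1.65,0,0,0,0],[3.2,-4,1.65,0,0,0,0],[3.2,-4,1.65,0,0,0,0],[3.2,0,0,0,0,0,0]]'
python3 -c "
from h import *
rel([545.5,-82,120],-1.9)"
```

```text
time_s: 3.45
ee_pos: [573.1, -50.0, 207.0]
ee_rot: [[-0.065, 0.998, 0.005], [0.998, 0.065, -0.001], [-0.001, 0.005, -1.0]]
contact_force: [0.8, 1.1, -0.2]
finger_gap: 32.0
t 3.45 pos [573.11 -49.98 207.02] gap 32.0267082246383 F [ 0.81  1.05 -0.19]
 shift now-axes [-3.   -3.    8.69] after-turn [-3.29 -2.65  8.7 ] turn [0.27 0.06 5.62]
```

```bash
python3 -m crank '[[3.2,0,0,0,0.3,0,5.6],[3.2,-1.7,-1.4,4,0,0,0],[3.2,-1.6,-1.3,4,0,0,0],[3.2,0,0,0,0,0,0],[3.2,0,0,0,0,0,0]]'
python3 - <<'E'
from h import *
rel([545.5,-82,48],-1.9)
S=cap('side');T=cap('top')
a=cv2.resize(S['img'][185:265,300:400],(400,320),interpolation=cv2.INTER_CUBIC)
b=cv2.resize(T['img'][220:300,325:425],(400,320),interpolation=cv2.INTER_CUBIC)
cv2.imwrite('pics/d1.png',np.hstack([a,b])[:,:,::-1])
E
```

```text
time_s: 4.08
ee_pos: [545.3, -79.6, 126.4]
ee_rot: [[0.016, 1.0, 0.001], [1.0, -0.016, 0.001], [0.001, 0.001, -1.0]]
contact_force: [0.1, -0.1, 0.8]
finger_gap: 31.7
t 4.075 pos [545.34 -79.59 126.45] gap 31.744105927188215 F [ 0.09 -0.11  0.82]
 shift now-axes [-0.25  0.01  7.84] after-turn [-0.24  0.02  7.84] turn [ 0.04 -0.05  1.  ]
```

View pics/d1.png

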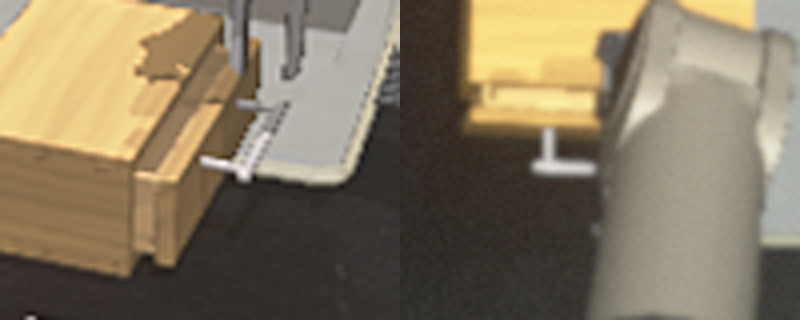

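The view shows the fingers above the bar (left half, ≈ (265,60)), straddling it, so I descend.

```bash
python3 -m crank '[[3.2,0,0,1.3,0,0,1],[3.2,0,0,1.3,0,0,0],[3.2,0,0,1.3,0,0,0],[3.2,0,0,1.3,0,0,0]]'; python3 -m crank '[[3.2,0,0,1.2,0,0,0],[3.2,0,0,1.2,0,0,0],[3.2,0,0,0.6,0,0,0],[0,0,0,0,0,0,0],[0,0,0,0,0,0,0],[0,0,0,0,0,0,0],[0,0,0,0,0,0,0]]' 20
```

```text
time_s: 4.68
ee_pos: [547.4, -78.1, 72.9]
ee_rot: [[0.032, 0.999, 0.004], [0.999, -0.032, 0.002], [0.002, 0.004, -1.0]]
contact_force: [-0.2, -0.6, 0.3]
finger_gap: 32.0
time_s: 5.55
ee_pos: [546.7, -78.4, 39.6]
ee_rot: [[0.032, 0.999, 0.002], [0.999, -0.032, 0.001], [0.001, 0.002, -1.0]]
contact_force: [1.1, -1.1, -8.3]
finger_gap: 10.0
```

```bash
python3 -m crank '[[0,0,-1,0,0,0,0],[0,0,-1.2,0,0,0,0],[0,0,-1.2,0,0,0,0],[0,0,-1.2,0,0,0,0],[0,0,-1.2,0,0,0,0],[0,0,-1.2,0,0,0,0]]';python3 -m crank '[[0,0,-1,0,0,0,0],[0,0,-1,0,0,0,0],[0,0,0,0,0,0,0]]'
```

```text
time_s: 6.3
ee_pos: [471.9, -75.4, 39.6]
ee_rot: [[0.032, 0.999, 0.003], [0.999, -0.032, 0.002], [0.002, 0.003, -1.0]]
contact_force: [1.7, 1.0, -5.4]
finger_gap: 10.4
time_s: 6.68
ee_pos: [449.4, -74.4, 39.6]
ee_rot: [[0.032, 0.999, 0.002], [0.999, -0.032, 0.003], [0.003, 0.002, -1.0]]
contact_force: [-0.5, 1.0, -7.2]
finger_gap: 10.2
```

```bash
python3 -m crank '[[0,0,-0.6,0,0,0,0],[0,0,-0.6,0,0,0,0]]';python3 -m crank '[[0,0,-0.5,0,0,0,0]]'
```

```text
time_s: 6.92
ee_pos: [445.9, -74.8, 41.2]
ee_rot: [[0.031, 0.999, 0.018], [1.0, -0.031, -0.001], [-0.0, 0.018, -1.0]]
contact_force: [38.1, -0.7, -32.0]
finger_gap: 10.3
time_s: 7.05
ee_pos: [446.3, -75.2, 42.2]
ee_rot: [[0.031, 0.999, 0.027], [1.0, -0.031, -0.003], [-0.002, 0.027, -1.0]]
contact_force: [25.3, 0.2, -26.5]
finger_gap: 10.3
```

```bash
python3 -m crank '[[3,0,0.1,0,0,0,0],[3,0,0,0,0,0,0],[3,0,0,0,0,0,0],[3,0,0,-2,-1.5,0,0],[3,0,0,-4,0,0,0],[3,0,0,-5,0,0,0],[3,0,0,-5,0,0,0],[3,0,0,0,0,0,10],[4,0,0,0,0,0,10],[5,0,0,0,0,0,10],[5,0,0,0,0,0,10],[5,0,0,0,0,0,10],[5,0,0,0,0,0,10],[5,0,0,0,0,0,10],[5,0,0,0,0,0,10],[5,0,0,0,0,0,4],[5,0,0,0,0,0,0]]'
python3 - <<'E'
from h import *
S=cap('side','s1.png');T=cap('top','t1.png')
cv2.imwrite('pics/d2.png',np.hstack([cv2.resize(S['img'][180:340,250:420],(425,400),interpolation=cv2.INTER_CUBIC),cv2.resize(T['img'][180:340,240:390],(375,400),interpolation=cv2.INTER_CUBIC)])[:,:,::-1])
rel([509,134,150],-86)
E
```

```text
time_s: 9.18
ee_pos: [435.0, -77.4, 206.2]
ee_rot: [[0.999, 0.021, 0.049], [0.022, -1.0, -0.004], [0.049, 0.005, -0.999]]
contact_force: [0.2, 0.4, -0.3]
finger_gap: 50.1
t 9.275 pos [435.12 -77.38 206.21] gap 49.831492637926814 F [ 0.23 -0.14 -0.4 ]
 shift now-axes [  7.59 -20.99   5.9 ] after-turn [  8.84 -20.57   5.62] turn [ 0.33 -2.81 -2.68]
```

View pics/d2.png

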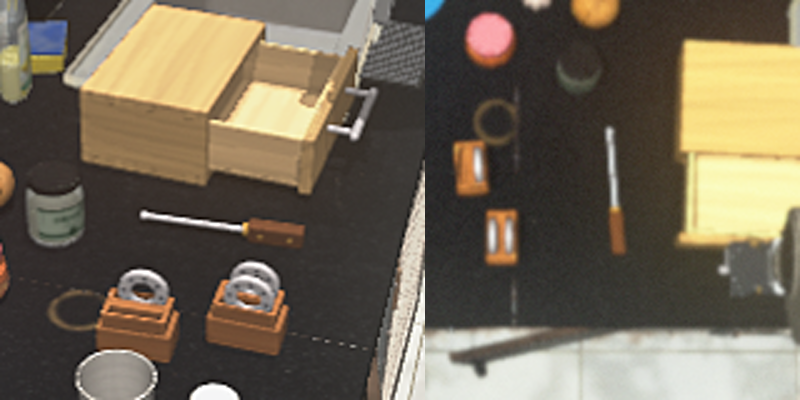

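Drawer is fully out, and the skewer is unmoved (tip side ≈ (308,266), handle ≈ (360,273)). Now to the skewer.

```bash
python3 -m crank '[[5,0,0,0,0.3,-2.8,-2],[5,2.2,-5.2,1,0,0,0],[5,2.2,-5.2,1.2,0,0,0],[5,2.2,-5.2,1.2,0,0,0],[5,2.2,-5.2,1.2,0,0,0],[5,0,0,0,0,0,0],[5,0,0,0,0,0,0]]'
python3 - <<'E'
from h import *
rel([508.4,134.1,60],-85.4)
E
```

```text
time_s: 10.15
ee_pos: [512.5, 142.0, 159.0]
ee_rot: [[0.998, 0.069, 0.0], [0.069, -0.998, 0.001], [0.0, -0.001, -1.0]]
contact_force: [-0.6, -0.9, 0.2]
finger_gap: 50.3
t 10.15 pos [512.46 142.03 158.97] gap 50.27428681320016 F [-0.56 -0.86  0.17]
 shift now-axes [-0.46  0.77  9.9 ] after-turn [-0.47  0.76  9.9 ] turn [-0.03 -0.01 -0.64]
```

```bash
python3 -m crank '[[5,-0.4,0.7,3,0,0,-0.6],[5,0,0,3,0,0,0],[5,0,0,3,0,0,0],[5,0,0,0,0,0,0]]'
python3 - <<'E'
from h import *
rel([508.4,134.1,5],-85.4)
S=cap('side');
cv2.imwrite('pics/d3.png',cv2.resize(S['img'][250:300,290:390],(800,400),interpolation=cv2.INTER_CUBIC)[:,:,::-1])
E
```

```text
time_s: 10.65
ee_pos: [509.3, 131.2, 69.0]
ee_rot: [[0.997, 0.078, 0.003], [0.078, -0.997, 0.002], [0.003, -0.002, -1.0]]
contact_force: [0.5, -0.4, -0.6]
finger_gap: 49.9
t 10.65 pos [509.28 131.15  68.96] gap 49.92747325859797 F [ 0.47 -0.41 -0.63]
 shift now-axes [-0.08 -0.29  6.4 ] after-turn [-0.06 -0.3   6.4 ] turn [-0.12 -0.17 -0.11]
```

View pics/d3.png

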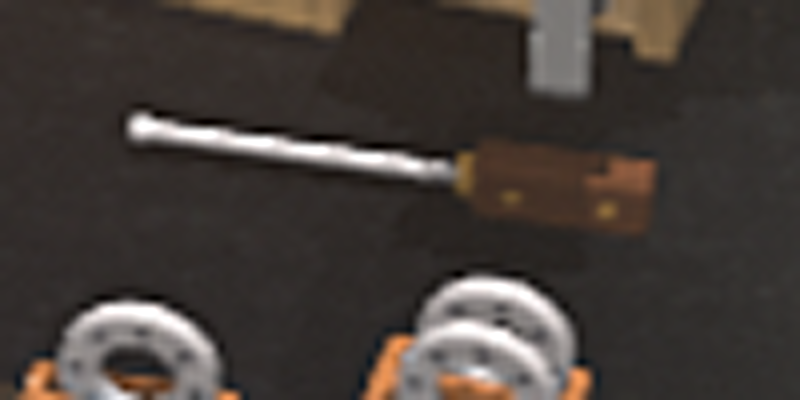

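```bash
python3 -m crank '[[5,0,-0.2,2,0,0,0],[5,0,0,2,0,0,0],[5,0,0,1.4,0,0,0],[5,0,0,0,0,0,0],[5,0,0,0.3,0,0,0],[5,0,0,0,0,0,0]]' 50
```

```text
time_s: 11.45
ee_pos: [514.8, 133.8, 19.2]
ee_rot: [[0.997, 0.077, 0.013], [0.077, -0.997, 0.008], [0.014, -0.007, -1.0]]
contact_force: [-0.1, 0.0, -0.4]
finger_gap: 50.1
```

```bash
python3 -m crank '[[5,-0.6,0,0.8,-0.4,-0.9,0],[5,0,0,0.3,0,0,0],[5,0,0,0,0,0,0]]';python3 -c "
from h import *
rel([508.4,134.1,5],-85.4)"
```

```text
time_s: 11.82
ee_pos: [508.6, 133.6, 7.7]
ee_rot: [[0.997, 0.077, -0.003], [0.077, -0.997, -0.0], [-0.003, 0.0, -1.0]]
contact_force: [1.7, -0.6, 0.6]
finger_gap: 49.6
t 11.825 pos [508.58 133.61   7.72] gap 49.646873650851425 F [ 1.69 -0.63  0.6 ]
 shift now-axes [-0.01 -0.05  0.27] after-turn [-0.01 -0.05  0.27] turn [ 0.01  0.15 -0.17]
```

```bash
python3 -m crank '[[5,0,0,0.4,0,0,0],[5,0,0,0,0,0,0]]';python3 -m crank '[[0,0,0,0,0,0,0],[0,0,0,0,0,0,0],[0,0,0,0,0,0,0],[0,0,0,0,0,0,0],[0,0,0,0,0,0,0]]' 55
```

```text
time_s: 12.08
ee_pos: [508.6, 133.6, 3.4]
ee_rot: [[0.997, 0.077, -0.003], [0.077, -0.997, -0.0], [-0.003, 0.0, -1.0]]
contact_force: [-0.0, -0.5, -0.3]
finger_gap: 50.0
time_s: 12.7
ee_pos: [508.7, 133.6, 3.6]
ee_rot: [[0.997, 0.077, -0.002], [0.077, -0.997, -0.0], [-0.002, 0.0, -1.0]]
contact_force: [0.0, 0.3, -0.5]
finger_gap: 19.5
```

```bash
python3 -m crank '[[0,0,0,-2,0,0,0],[0,0,0,-4,0,0,0],[0,0,0,-4,0,0,0],[0,0,0,-4,0,0,0],[0,0,0,0,0,0,-8.6],[0,0,0,0,0,0,-8.6],[0,0,0,0,0,0,-8.6],[0,0,0,0,0,0,-8.6],[0,0,0,0,0,0,-8.6],[0,0,0,0,0,0,-8.6],[0,0,0,0,0,0,-8.6],[0,0,0,0,0,0,-8.6],[0,0,0,0,0,0,-8.6],[0,0,0,0,0,0,-8.6],[0,0,0,0,0,0,0],[0,0,0,0,0,0,0]]';python3 -c "
from h import *
rel([495.7,90,80],0.7)"
```

```text
time_s: 14.7
ee_pos: [507.5, 132.6, 148.0]
ee_rot: [[-0.051, 0.999, -0.004], [0.999, 0.051, -0.001], [-0.001, -0.004, -1.0]]
contact_force: [-0.6, -0.9, -0.5]
finger_gap: 19.8
t 14.7 pos [507.53 132.6  147.96] gap 19.78714867222404 F [-0.64 -0.93 -0.46]
 shift now-axes [-4.19 -1.37  6.8 ] after-turn [-4.25 -1.24  6.8 ] turn [-0.23  0.03  2.2 ]
```

```bash
python3 -m crank '[[0,-2.1,-0.6,0,-0.2,0,2.2],[0,-2.1,-0.6,2,0,0,0],[0,0,0,3,0,0,0],[0,0,0,2.5,0,0,0],[0,0,0,1.7,0,0,0],[0,0,0,0,0,0,0]]';python3 - <<'E'
from h import *
rel([495.7,100,53.6],0.7)
S=cap('side','s2.png');T=cap('top','t2.png')
cv2.imwrite('pics/d4.png',np.hstack([cv2.resize(S['img'][240:330,285:410],(500,360),interpolation=cv2.INTER_CUBIC),cv2.resize(T['img'][230:310,250:325],(300,360),interpolation=cv2.INTER_CUBIC)])[:,:,::-1])
E
```

```text
time_s: 15.45
ee_pos: [495.3, 83.0, 54.4]
ee_rot: [[0.011, 1.0, 0.001], [1.0, -0.011, -0.002], [-0.002, 0.001, -1.0]]
contact_force: [-0.2, 1.0, -1.5]
finger_gap: 19.5
t 15.45 pos [495.26  82.97  54.39] gap 19.510093686609164 F [-0.16  1.02 -1.49]
 shift now-axes [1.7  0.02 0.08] after-turn [1.7  0.06 0.08] turn [ 0.08  0.11 -1.34]
```

View pics/d4.png

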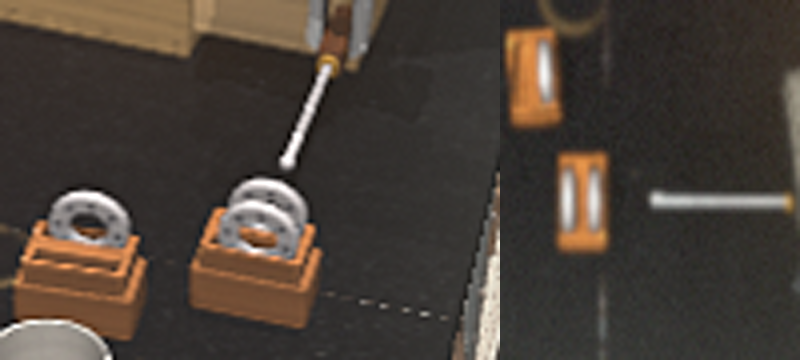

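```bash
python3 - <<'E'
from h import *
np.set_printoptions(precision=1,suppress=True)
S=cap('side');T=cap('top')
s=lambda u,v:(285+u/4,240+v/4); t=lambda u,v:(250+(u-500)/4,230+v/4.5)
print('tip',tri(S,s(288,162),T,t(656,199)), 'root',tri(S,s(328,66),T,t(786,202)))
print('discs', onz(T,t(567,199),78),onz(T,t(594,199),78),onz(S,s(259,237),62))
print('pred holes side px',(proj(S,[[495.5,321,62],[495.5,297,62]])-[285,240])*4)
E
```

```text
tip (array([496.5, 238.3,  61.7]), np.float64(0.9931650458568554)) root (array([495.1, 118.8,  62.4]), np.float64(0.32074029170184837))
discs [494.6 319.1  78. ] [494.8 294.6  78. ] [495.1 321.6  62. ]
pred holes side px [[258.6 236.3]
 [267.7 213.9]]
```

```bash
python3 -m crank '[[0,0,0,0,0,0,-1.2],[0,1,0,0,0,0,0],[0,1,0,0,0,0,0],[0,1,0,0,0,0,0],[0,1,0,0,0,0,0],[0,1,0,0,0,0,0],[0,1,0,0,0,0,0]]';python3 -c "
from h import *
rel([495.7,234,53.6],0.3)"
```

```text
time_s: 16.52
ee_pos: [496.6, 149.1, 57.4]
ee_rot: [[-0.014, 1.0, 0.007], [1.0, 0.014, 0.001], [0.001, 0.007, -1.0]]
contact_force: [-0.2, 0.1, -0.9]
finger_gap: 19.4
t 16.525 pos [496.57 149.13  57.45] gap 19.411062046546878 F [-0.24  0.14 -0.88]
 shift now-axes [8.49 0.03 0.39] after-turn [ 8.49 -0.04  0.38] turn [ 0.38 -0.04  0.48]
```

```bash
python3 -m crank '[[0,1,0,0.3,0.3,0,0.4],[0,1,0,0,0,0,0],[0,1,0,0,0,0,0],[0,1,0,0,0,0,0]]';python3 -c "
from h import *
rel([495.7,234,53.6],0.3)"
```

```text
time_s: 17.02
ee_pos: [496.1, 192.0, 54.1]
ee_rot: [[-0.006, 1.0, 0.001], [1.0, 0.006, 0.001], [0.001, 0.001, -1.0]]
contact_force: [0.4, -0.1, -1.1]
finger_gap: 20.1
t 17.025 pos [496.11 192.02  54.08] gap 20.065738681158326 F [ 0.37 -0.09 -1.13]
 shift now-axes [ 4.2  -0.02  0.05] after-turn [ 4.2  -0.02  0.05] turn [ 0.04 -0.03  0.05]
```

```bash
python3 -m crank '[[0,1,0,0,0,0,0],[0,1,0,0,0,0,0],[0,1,0,0,0,0,0],[0,0.8,0,0,0,0,0],[0,0,0,0,0,0,0]]'; python3 -m crank '[[0,0,0,-0.6,0,0,0],[0,0,0,-0.6,0,0,0],[0,0,0,-0.6,0,0,0],[0,0,0,-0.6,0,0,0],[0,0,0,-1,0,0,0],[0,0,0,-1,0,0,0],[0,0,0,-1,0,0,0],[0,0,0,-1,0,0,0],[0,0,0,-1,0,0,0],[0,0,0,0,0,0,0]]';python3 - <<'E'
from h import *
rel([600,150,110],5)
S=cap('side','s3.png');T=cap('top','t3.png')
cv2.imwrite('pics/d5.png',np.hstack([cv2.resize(S['img'][240:330,285:410],(500,360),interpolation=cv2.INTER_CUBIC),cv2.resize(T['img'][230:310,250:325],(300,360),interpolation=cv2.INTER_CUBIC)])[:,:,::-1])
E
```

```text
time_s: 17.65
ee_pos: [495.8, 233.6, 54.1]
ee_rot: [[-0.007, 1.0, 0.001], [1.0, 0.007, 0.001], [0.001, 0.001, -1.0]]
contact_force: [0.0, -0.1, -1.1]
finger_gap: 19.5
time_s: 18.9
ee_pos: [496.2, 232.4, 134.5]
ee_rot: [[-0.006, 1.0, 0.002], [1.0, 0.006, 0.001], [0.001, 0.002, -1.0]]
contact_force: [0.3, -0.5, -1.2]
finger_gap: 19.2
t 18.9 pos [496.24 232.42 134.47] gap 19.2062048656293 F [ 0.33 -0.47 -1.2 ]
 shift now-axes [-8.3  10.32  2.46] after-turn [-9.12  9.62  2.45] turn [ 0.12 -0.07 -4.68]
```

View pics/d5.png

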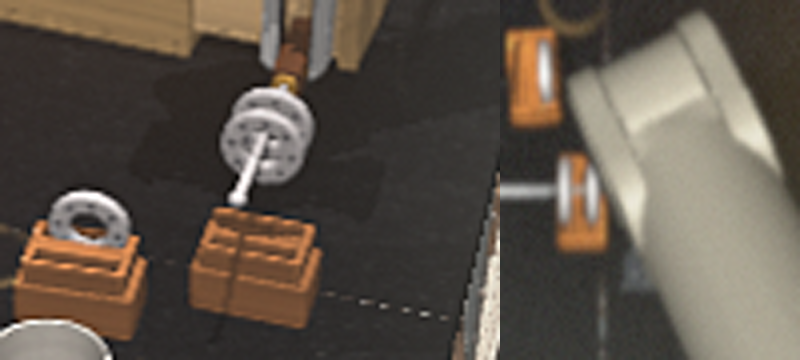

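Both near-rack discs hang on the shank. Now the far rack's disc.

```bash
python3 -m crank '[[0,0,0,0,0,0,-5.3],[0,-3,5,0,0,0,0],[0,-3,5,0,0,0,0],[0,-0.8,0.8,0,0,0,0],[0,0,0,0,0,0,0],[0,0,0,0,0,0,0]]'; python3 - <<'E'
from h import *
S=cap('side')
s=lambda u,v:(285+u/4,240+v/4)
print('hole',onz(S,s(89,222),62), 'pred px',(proj(S,[[599.3,345,62],[600,337,62]])-[285,240])*4)
rel([618.2,157,80],5.5)
E
```

```text
time_s: 19.75
ee_pos: [610.1, 175.3, 130.2]
ee_rot: [[-0.105, 0.994, -0.004], [0.994, 0.105, -0.001], [-0.0, -0.004, -1.0]]
contact_force: [-0.2, 0.1, -1.6]
finger_gap: 19.4
hole [602.53328213 339.74563674  62.        ] pred px [[ 91.25097517 227.88150713]
 [ 94.10235165 220.19691868]]
t 19.8 pos [610.03 175.46 130.29] gap 19.73612142692131 F [ 0.33  0.83 -2.23]
 shift now-axes [-1.92  0.64  5.03] after-turn [-1.92  0.64  5.03] turn [-0.23  0.01  0.54]
```

```bash
python3 -m crank '[[0,-1,0.3,0,-0.2,0,0.5],[0,-0.8,0.4,2.5,0,0,0],[0,0,0,2.5,0,0,0],[0,0,0,0,0,0,0]]';python3 -c "
from h import *
rel([619,157,53.6],5.5)"
```

```text
time_s: 20.3
ee_pos: [618.2, 158.7, 80.6]
ee_rot: [[-0.098, 0.995, 0.002], [0.995, 0.098, 0.001], [0.001, 0.002, -1.0]]
contact_force: [-0.3, 0.2, -0.9]
finger_gap: 19.4
t 20.3 pos [618.17 158.68  80.64] gap 19.35298375894604 F [-0.29  0.15 -0.94]
 shift now-axes [-0.18  0.06  2.7 ] after-turn [-0.18  0.07  2.7 ] turn [ 0.09 -0.05  0.13]
```

```bash
python3 -m crank '[[0,-0.1,0.1,1.3,0,0,0],[0,0,0,1,0,0,0],[0,0,0,0,0,0,0],[0,0,0,0,0,0,0]]';python3 - <<'E'
from h import *
rel([611.8,230.6,53.6],5.5)
S=cap('side','s4.png');T=cap('top','t4.png')
cv2.imwrite('pics/d6.png',np.hstack([cv2.resize(S['img'][240:330,285:410],(500,360),interpolation=cv2.INTER_CUBIC),cv2.resize(T['img'][230:310,250:325],(300,360),interpolation=cv2.INTER_CUBIC)])[:,:,::-1])
R=np.array(robot.get_obs()['ee_rot']);P=np.array(robot.get_obs()['ee_pos'])
tip=P+R[:,0]*155+[0,0,8.4]; print(tip,(proj(S,tip)-[285,240])*4)
E
```

```text
time_s: 20.8
ee_pos: [620.3, 158.2, 58.5]
ee_rot: [[-0.099, 0.995, 0.004], [0.995, 0.098, 0.002], [0.002, 0.004, -1.0]]
contact_force: [-0.4, 0.4, -1.6]
finger_gap: 19.7
t 20.8 pos [620.27 158.19  58.45] gap 19.741081728749027 F [-0.44  0.38 -1.63]
 shift now-axes [ 7.29 -0.13  0.5 ] after-turn [ 7.29 -0.15  0.49] turn [ 0.24 -0.1   0.15]
[605.02 312.45  67.18] [[ 98.47 189.95]]
```

View pics/d6.png

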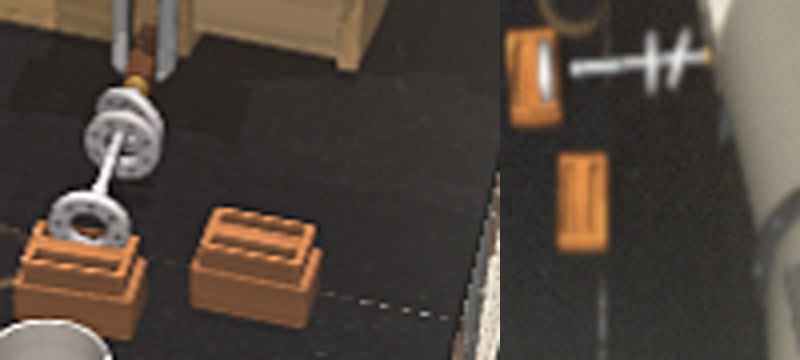

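The tip (side ≈ (98,190) in crop) points at the disc hole, and the two discs still hang.

```bash
python3 -m crank '[[0,0,-0.1,0.45,0.2,-0.1,0.1],[0,0.8,0,0,0,0,0],[0,1,0,0,0,0,0],[0,1,0,0,0,0,0],[0,1,0,0,0,0,0]]';python3 -c "
from h import *
rel([611.8,230.6,53.6],5.5)"
```

```text
time_s: 21.52
ee_pos: [615.5, 198.8, 54.2]
ee_rot: [[-0.097, 0.995, 0.001], [0.995, 0.097, 0.001], [0.0, 0.001, -1.0]]
contact_force: [0.7, -0.0, -1.0]
finger_gap: 19.5
t 21.525 pos [615.54 198.76  54.24] gap 19.48636441587707 F [ 0.66 -0.03 -1.02]
 shift now-axes [ 3.21 -0.07  0.07] after-turn [ 3.21 -0.07  0.06] turn [ 0.07 -0.02  0.04]
```

```bash
python3 -m crank '[[0,1,0,0,0,0,0],[0,1,0,0,0,0,0],[0,1,0,0,0,0,0],[0,0,0,0,0,0,0]]'; python3 -m crank '[[0,0,0,-0.6,0,0,0],[0,0,0,-0.6,0,0,0],[0,0,0,-0.6,0,0,0],[0,0,0,-0.6,0,0,0],[0,0,0,-1,0,0,0],[0,0,0,-1,0,0,0],[0,0,0,-1,0,0,0],[0,0,0,-1,0,0,0],[0,0,0,-1,0,0,0],[0,0,0,0,0,0,0]]';python3 - <<'E'
from h import *
S=cap('side','s5.png');T=cap('top','t5.png')
cv2.imwrite('pics/d7.png',np.hstack([cv2.resize(S['img'][240:330,285:410],(500,360),interpolation=cv2.INTER_CUBIC),cv2.resize(T['img'][215:295,330:405],(300,360),interpolation=cv2.INTER_CUBIC)])[:,:,::-1])
E
```

```text
time_s: 22.02
ee_pos: [612.0, 232.5, 54.2]
ee_rot: [[-0.099, 0.995, 0.001], [0.995, 0.099, 0.001], [0.001, 0.001, -1.0]]
contact_force: [-0.2, -0.8, -0.9]
finger_gap: 19.8
time_s: 23.28
ee_pos: [612.8, 230.9, 134.8]
ee_rot: [[-0.097, 0.995, 0.003], [0.995, 0.097, 0.001], [0.001, 0.003, -1.0]]
contact_force: [0.5, -1.0, -2.5]
finger_gap: 19.4
```

View pics/d7.png

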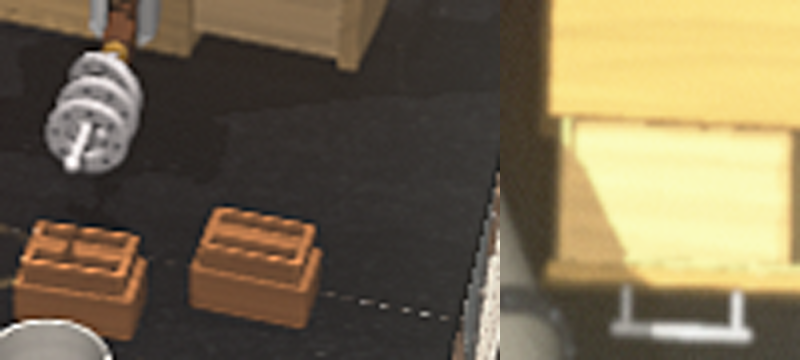

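All three discs are on the shank, both racks are empty, and the drawer interior is visible.

```bash
python3 - <<'E'
from h import *
np.set_printoptions(precision=1,suppress=True)
T=cap('top');S=cap('side')
t=lambda u,v:(330+(u-500)/4,215+v/4.5)
for n,p,z in (('board edge L',(575,122),105),('board edge R',(793,128),105),('front wall in L',(560,260),83),('front wall in R',(797,268),83),('outer L',(547,283),90),('outer R',(799,291),90),('barL',(614,329),67),('barR',(750,335),67),('Lwall top mid',(560,200),83),('Rwall out mid',(797,200),83),('R inner',(786,200),83)): print(n,onz(T,t(*p),z))
rel([570,-140,200],-1.9)
E
```

```text
board edge L [611.4  21.8 105. ]
board edge R [ 608.5 -178.5  105. ]
front wall in L [501.4  34.   83. ]
front wall in R [ 496.6 -183.9   83. ]
outer L [481.8  46.8  90. ]
outer R [ 477.1 -183.6   90. ]
barL [447.1 -16.9  67. ]
barR [ 443.  -142.4   67. ]
Lwall top mid [550.6  33.6  83. ]
Rwall out mid [ 552.5 -185.5   83. ]
R inner [ 552.4 -175.3   83. ]
t 23.475 pos [612.05 230.61 133.28] gap 19.374652256610464 F [ 0.98 -0.75 -1.51]
 shift now-axes [-36.48  -7.76  -6.68] after-turn [-37.18  -2.97  -6.67] turn [ 0.05 -0.01  7.44]
```

```bash
python3 -m crank '[[0,0,0,-1.2,0,0,2],[0,0,0,-1.4,0,0,2],[0,0,0,-1.4,0,0,2],[0,-1,0,-1,0,0,1.4],[0,-1.8,-0.2,0,0,0,0],[0,-2.2,-0.3,0,0,0,0],[0,-2.2,-0.3,0,0,0,0],[0,-2.2,-0.3,0,0,0,0],[0,-2.2,-0.3,0,0,0,0],[0,-2.2,-0.3,0,0,0,0],[0,-2.2,-0.3,0,0,0,0],[0,-2.2,-0.3,0,0,0,0],[0,-2.2,-0.3,0,0,0,0],[0,-2.2,-0.3,0,0,0,0],[0,-2,-0.3,0,0,0,0],[0,-1.5,-0.2,0,0,0,0],[0,-1,-0.2,0,0,0,0],[0,0,0,0,0,0,0]]';python3 -c "
from h import *
rel([553,-147,140],-1.9)"
```

```text
time_s: 25.72
ee_pos: [559.9, -60.6, 186.6]
ee_rot: [[0.046, 0.999, 0.0], [0.999, -0.046, -0.001], [-0.001, 0.001, -1.0]]
contact_force: [-0.7, 0.2, -2.2]
finger_gap: 19.9
t 25.725 pos [559.92 -60.61 186.62] gap 19.936334081990736 F [-0.74  0.24 -2.19]
 shift now-axes [-8.66 -0.3   4.67] after-turn [-8.66 -0.41  4.66] turn [ 0.03  0.04 -0.72]
```

```bash
python3 -m crank '[[0,-1,0,0,0,0,-0.7],[0,-1.8,-0.1,0,0,0,0],[0,-2,-0.1,0,0,0,0],[0,-1.6,-0.1,0,0,0,0],[0,-1,0,0,0,0,0],[0,0,0,0,0,0,0],[0,0,0,1,0,0,0],[0,0,0,1.5,0,0,0],[0,0,0,0,0,0,0]]';python3 - <<'E'
from h import *
rel([553,-147,100],-1.9)
S=cap('side','s6.png');T=cap('top','t6.png')
cv2.imwrite('pics/d8.png',np.hstack([cv2.resize(S['img'][170:250,275:400],(500,320),interpolation=cv2.INTER_CUBIC),cv2.resize(T['img'][215:295,330:405],(300,320),interpolation=cv2.INTER_CUBIC)])[:,:,::-1])
E
```

```text
time_s: 26.85
ee_pos: [554.4, -136.9, 159.0]
ee_rot: [[0.029, 1.0, -0.001], [1.0, -0.029, -0.0], [-0.0, -0.001, -1.0]]
contact_force: [-0.1, 0.7, -1.5]
finger_gap: 19.7
t 26.85 pos [ 554.36 -136.85  159.04] gap 19.732516083778265 F [-0.1   0.74 -1.51]
 shift now-axes [-1.02 -0.1   5.9 ] after-turn [-1.02 -0.1   5.9 ] turn [-0.03  0.02  0.26]
```

View pics/d8.png

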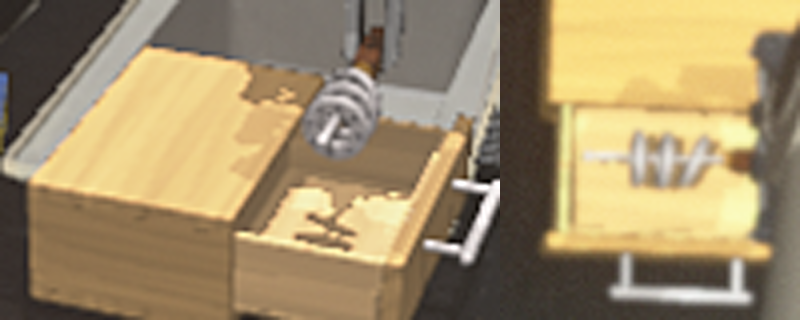

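All three are threaded, hanging over the open drawer (tip ≈ (585,157) right pane). Lowering.

```bash
python3 -m crank '[[0,-0.8,-0.1,1,0,0,0],[0,-0.1,0,1.5,0,0,0],[0,0,0,1.5,0,0,0],[0,0,0,1.5,0,0,0],[0,0,0,1,0,0,0],[0,0,0,0,0,0,0]]';python3 -c "
from h import *
rel([553,-147,60],-1.9)"
```

```text
time_s: 27.7
ee_pos: [553.5, -146.8, 90.1]
ee_rot: [[0.029, 1.0, 0.0], [1.0, -0.029, -0.0], [-0.0, 0.0, -1.0]]
contact_force: [-0.0, 0.3, -0.9]
finger_gap: 19.3
t 27.7 pos [ 553.5  -146.77   90.13] gap 19.275441880504488 F [-0.04  0.31 -0.94]
 shift now-axes [-0.02 -0.05  3.01] after-turn [-0.02 -0.05  3.01] turn [0.02 0.03 0.25]
```

```bash
python3 -m crank '[[0,0,0,1,0,0,0],[0,0,0,1,0,0,0],[0,0,0,0.6,0,0,0],[0,0,0,0,0,0,0]]';python3 -m crank '[[0,0,0,0.7,0,0,0],[0,0,0,0.7,0,0,0],[0,0,0,0,0,0,0]]';python3 -m crank '[[0,0,0,0.5,0,0,0],[0,0,0,0,0,0,0]]'
```

```text
time_s: 28.2
ee_pos: [554.1, -146.7, 62.9]
ee_rot: [[0.029, 1.0, 0.001], [1.0, -0.029, -0.0], [-0.0, 0.001, -1.0]]
contact_force: [1.0, -0.1, -3.0]
finger_gap: 19.6
time_s: 28.58
ee_pos: [554.4, -146.7, 48.2]
ee_rot: [[0.029, 1.0, 0.002], [1.0, -0.029, -0.0], [-0.0, 0.002, -1.0]]
contact_force: [0.9, -0.4, -0.6]
finger_gap: 19.6
time_s: 28.82
ee_pos: [554.5, -146.8, 43.1]
ee_rot: [[0.029, 1.0, 0.002], [1.0, -0.029, -0.0], [-0.0, 0.002, -1.0]]
contact_force: [-0.1, -0.7, -1.0]
finger_gap: 19.1
```

```bash
python3 -m crank '[[0,0,0,0.5,0,0,0],[0,0,0,0,0,0,0]]';python3 -m crank '[[0,0,0,0.4,0,0,0],[0,0,0,0,0,0,0]]';python3 -m crank '[[0,0,0,0.3,0,0,0],[0,0,0,0,0,0,0]]'; python3 - <<'E'
from h import *
S=cap('side','s7.png');T=cap('top','t7.png')
cv2.imwrite('pics/d9.png',np.hstack([cv2.resize(S['img'][170:250,275:400],(500,320),interpolation=cv2.INTER_CUBIC),cv2.resize(T['img'][215:295,330:405],(300,320),interpolation=cv2.INTER_CUBIC)])[:,:,::-1])
E
```

```text
time_s: 29.08
ee_pos: [554.7, -146.8, 37.8]
ee_rot: [[0.029, 1.0, 0.003], [1.0, -0.029, -0.0], [-0.0, 0.003, -1.0]]
contact_force: [0.1, 0.0, -1.5]
finger_gap: 19.7
time_s: 29.32
ee_pos: [554.8, -146.7, 33.6]
ee_rot: [[0.029, 1.0, 0.003], [1.0, -0.029, -0.0], [-0.0, 0.003, -1.0]]
contact_force: [0.3, -0.3, -1.2]
finger_gap: 19.9
time_s: 29.58
ee_pos: [554.8, -146.8, 30.4]
ee_rot: [[0.029, 1.0, 0.003], [1.0, -0.029, -0.0], [-0.0, 0.003, -1.0]]
contact_force: [0.0, -0.3, -0.7]
finger_gap: 19.5
```

View pics/d9.png

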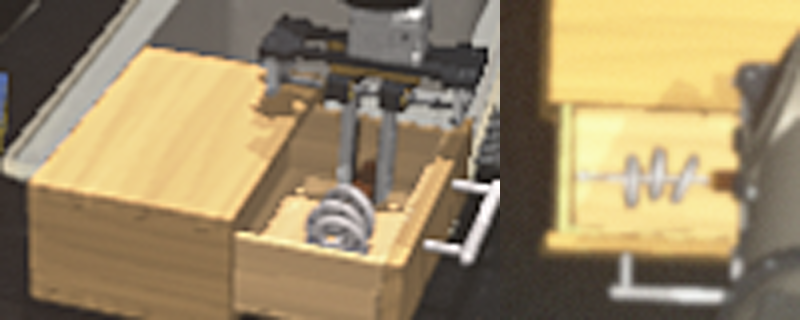

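Discs stand in the drawer on the shank, clear of walls. Release and rise.

```bash
python3 -m crank '[[2.4,0,0,0,0,0,0],[2.8,0,0,0,0,0,0],[3.4,0,0,0,0,0,0],[3.4,0,0,0,0,0,0],[3.4,0,0,-0.6,0,0,0],[3.4,0,0,-1,0,0,0],[3.4,0,0,-2,0,0,0],[3.4,0,0,-3,0,0,0],[3.4,0,0,-4,0,0,0],[3.4,0,0,-4,0,0,0],[3.4,0,0,0,0,0,0],[3.4,-1,-4,0,0,0,0],[3.4,0,-4,0,0,0,0],[3.4,0,-4,0,0,0,0],[3.4,0,-2,0,0,0,0],[3.4,0,0,0,0,0,0]]';python3 - <<'E'
from h import *
rel([405,-81,100],-1.9)
S=cap('side','s8.png');T=cap('top','t8.png')
cv2.imwrite('pics/d10.png',np.hstack([cv2.resize(S['img'][170:250,275:400],(500,320),interpolation=cv2.INTER_CUBIC),cv2.resize(T['img'][215:295,330:405],(300,320),interpolation=cv2.INTER_CUBIC)])[:,:,::-1])
E
```

```text
time_s: 31.68
ee_pos: [409.1, -152.9, 183.6]
ee_rot: [[0.029, 1.0, 0.005], [1.0, -0.029, 0.0], [0.0, 0.005, -1.0]]
contact_force: [0.4, -0.4, 0.7]
finger_gap: 33.8
t 31.675 pos [ 409.08 -152.93  183.62] gap 33.831156830044705 F [ 0.42 -0.4   0.68]
 shift now-axes [ 7.18 -0.66  8.36] after-turn [ 7.18 -0.65  8.36] turn [ 0.28 -0.01  0.23]
```

View pics/d10.png

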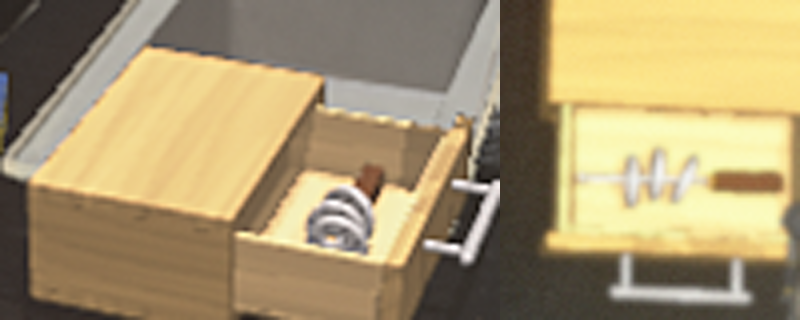

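Skewer with three discs lies flat in the drawer. Now close it by gripping the bar again.

```bash
python3 -m crank '[[3.2,2.5,1.2,1,0.3,0,0.2],[3.2,2.5,1.2,1,0,0,0],[3.2,2,1,2,0,0,0],[3.2,0,0,0,0,0,0],[3.2,0,0,0,0,0,0]]' 20;python3 -c "
from h import *
rel([446,-78,42],-1.9)"
```

```text
time_s: 32.4
ee_pos: [452.1, -82.7, 142.5]
ee_rot: [[0.032, 0.999, 0.0], [0.999, -0.032, -0.003], [-0.003, 0.0, -1.0]]
contact_force: [-0.2, 1.3, -0.9]
finger_gap: 32.0
t 32.4 pos [452.11 -82.68 142.47] gap 31.951009503212987 F [-0.23  1.28 -0.94]
 shift now-axes [ 0.48 -0.63 10.05] after-turn [ 0.45 -0.63 10.05] turn [0.02 0.16 0.07]
```

```bash
python3 -m crank '[[3.2,0.3,-0.6,1,0,0.2,0],[3.2,0,0,1.5,0,0,0],[3.2,0,0,1.5,0,0,0],[3.2,0,0,0,0,0,0]]';python3 -c "
from h import *
rel([446,-78,42],-1.9)"
```

```text
time_s: 32.9
ee_pos: [445.4, -80.8, 100.4]
ee_rot: [[0.034, 0.999, 0.002], [0.999, -0.034, 0.001], [0.001, 0.001, -1.0]]
contact_force: [0.8, -0.6, -0.1]
finger_gap: 31.8
t 32.9 pos [445.39 -80.85 100.39] gap 31.772896470090068 F [ 0.79 -0.63 -0.09]
 shift now-axes [0.28 0.04 5.84] after-turn [0.29 0.05 5.84] turn [ 0.08 -0.07 -0.07]
```

```bash
python3 -m crank '[[3.2,0,0,1.5,0,0,0],[3.2,0,0,1.5,0,0,0],[3.2,0,0,1.5,0,0,0],[3.2,0,0,0.5,0,0,0],[3.2,0,0,0,0,0,0]]';python3 -m crank '[[0,0,0,0,0,0,0],[0,0,0,0,0,0,0],[0,0,0,0,0,0,0],[0,0,0.3,0,0,0,0],[0,0,0.5,0,0,0,0],[0,0,0.8,0,0,0,0],[0,0,0.8,0,0,0,0],[0,0,0.8,0,0,0,0]]' 20
```

```text
time_s: 33.52
ee_pos: [445.7, -81.4, 47.5]
ee_rot: [[0.035, 0.999, 0.003], [0.999, -0.035, 0.001], [0.001, 0.003, -1.0]]
contact_force: [-0.0, 0.3, -0.1]
finger_gap: 32.0
time_s: 34.52
ee_pos: [479.6, -82.7, 48.3]
ee_rot: [[0.035, 0.999, 0.003], [0.999, -0.035, 0.001], [0.001, 0.003, -1.0]]
contact_force: [-1.2, -0.7, -2.4]
finger_gap: 10.2
```

```bash
python3 -m crank '[[0,0,0.8,0,0,0,0],[0,0,0.8,0,0,0,0],[0,0,0.8,0,0,0,0],[0,0,0.8,0,0,0,0],[0,0,0.8,0,0,0,0],[0,0,0.8,0,0,0,0],[0,0,0.8,0,0,0,0]]';python3 -m crank '[[0,0,0.6,0,0,0,0],[0,0,0.5,0,0,0,0],[0,0,0.4,0,0,0,0]]'
```

```text
time_s: 35.4
ee_pos: [539.7, -85.2, 48.3]
ee_rot: [[0.035, 0.999, 0.003], [0.999, -0.035, 0.001], [0.001, 0.003, -1.0]]
contact_force: [-2.1, -1.3, -2.3]
finger_gap: 10.6
time_s: 35.78
ee_pos: [555.9, -85.9, 48.3]
ee_rot: [[0.036, 0.999, 0.003], [0.999, -0.036, 0.001], [0.001, 0.003, -1.0]]
contact_force: [-1.2, -1.9, -1.6]
finger_gap: 10.3
```

```bash
python3 -m crank '[[0,0,0.5,0,0,0,0],[0,0,0.3,0,0,0,0]]';python3 -m crank '[[0,0,0.3,0,0,0,0]]'
```

```text
time_s: 36.02
ee_pos: [563.2, -86.2, 48.2]
ee_rot: [[0.036, 0.999, 0.001], [0.999, -0.036, 0.001], [0.001, 0.0, -1.0]]
contact_force: [-16.8, -0.6, 15.1]
finger_gap: 10.0
time_s: 36.15
ee_pos: [563.2, -86.2, 47.9]
ee_rot: [[0.036, 0.999, -0.006], [0.999, -0.036, 0.002], [0.002, -0.006, -1.0]]
contact_force: [-27.6, 1.5, 26.1]
finger_gap: 10.4
```

Drawer shut (117 mm of travel, hard stop felt). Release, rise, and go for the racks.

```bash
python3 -m crank '[[2.6,0,-0.2,0,0,0,0],[2.8,0,0,0,0,0,0],[2.8,0,0,0,0,0,0],[2.8,0,0,-1,0,0,0],[2.8,0,0,-3,0,0,0],[2.8,0,0,-4,0,0,0],[2.8,0,0,-4,0,0,0],[2.8,0,0,-2,0,0,0],[4,0,0,0,0,0,9],[5,0,0,0,0,0,9],[6.4,0,0,0,0,0,9],[6.4,0,0,0,0,0,9],[6.4,0,0,0,0,0,9],[6.4,0,0,0,0,0,9],[6.4,0,0,0,0,0,9],[6.4,0,0,0,0,0,9],[6.4,0,0,0,0,0,9],[6.4,0,0,0,0,0,6],[6.4,0,0,0,0,0,0]]';python3 - <<'E'
from h import *
rel([495,305.5,150],-89.1)
S=cap('side','s9.png');T=cap('top','t9.png')
np.set_printoptions(precision=1,suppress=True)
# racks by colour, top view
for c,n,roi in((T,'top',(slice(225,300),slice(245,300))),(S,'side',(slice(280,335),slice(280,375)))):
    hsv=cv2.cvtColor(c['img'],cv2.COLOR_RGB2HSV); m=cv2.inRange(hsv,(5,120,110),(18,255,255)); k=np.zeros_like(m);k[roi]=m[roi]
    for q in cv2.findContours(k,0,2)[0]:
        if cv2.contourArea(q)>60:
            r=cv2.minAreaRect(q); print(n,r,onz(c,r[0],50)[:2],[onz(c,p,52)[:2] for p in cv2.boxPoints(r)] if n=='top' else '')
E
```

```text
time_s: 38.52
ee_pos: [565.7, -85.9, 205.4]
ee_rot: [[0.999, -0.033, 0.009], [-0.033, -0.999, 0.006], [0.009, -0.006, -1.0]]
contact_force: [0.5, 0.1, -0.3]
finger_gap: 64.1
t 38.525 pos [565.71 -85.93 205.36] gap 64.07530542478004 F [ 0.49  0.06 -0.31]
 shift now-axes [ -8.42 -38.85   5.7 ] after-turn [ -6.46 -39.25   5.54] turn [-0.33 -0.5  -2.81]
top ((270.0, 274.5), (21.0, 12.0), 90.0) [496.8 308.4] [array([535.4, 331.1]), array([535.8, 286.8]), array([458. , 285.7]), array([457.7, 329.6])]
top ((257.9024353027344, 246.62193298339844), (21.31328773498535, 12.478764533996582), 83.6598129272461) [600.6 354.9] [array([637.4, 382.9]), array([643.1, 337. ]), array([563.4, 326.8]), array([557.8, 372.4])]
side ((304.3121643066406, 308.2137451171875), (30.640993118286133, 26.21280860900879), 14.743562698364258) [598.4 376.2] 
side ((348.5961608886719, 306.01922607421875), (30.986345291137695, 25.69120979309082), 11.309932708740234) [494.4 334.3]
```

```bash
python3 -m crank '[[6.4,0,0,0,-0.3,-0.5,-2.8],[6.4,-0.9,-5.2,0,0,0,0],[6.4,-0.9,-5.2,0,0,0,0],[6.4,-0.9,-5.2,0,0,0,0],[6.4,-0.9,-5.2,0,0,0,0],[6.4,-0.9,-5.2,0,0,0,0],[6.4,-0.9,-5.2,0,0,0,0],[6.4,-0.9,-5,0,0,0,0],[6.4,0,0,3,0,0,0],[6.4,0,0,3,0,0,0],[6.4,0,0,0,0,0,0]]';python3 - <<'E'
from h import *
rel([495.5,306.5,70],-89.1)
E
```

```text
time_s: 40.0
ee_pos: [491.1, 286.1, 147.4]
ee_rot: [[0.999, 0.045, 0.004], [0.045, -0.999, 0.004], [0.004, -0.004, -1.0]]
contact_force: [0.1, 0.5, -0.2]
finger_gap: 63.8
t 40.0 pos [491.11 286.12 147.37] gap 63.79904826134722 F [ 0.13  0.51 -0.23]
 shift now-axes [ 0.5  -1.99  7.75] after-turn [ 0.47 -2.03  7.74] turn [-0.23 -0.25  1.68]
```

```bash
python3 -m crank '[[6.4,0.4,-1.9,1,-0.2,-0.2,1.7],[6.4,0,0,3,0,0,0],[6.4,0,0,3,0,0,0],[6.4,0,0,0,0,0,0],[6.4,0,0,0,0,0,0]]';python3 - <<'E'
from h import *
rel([495.5,306.5,5],-89.1)
E
```

```text
time_s: 40.62
ee_pos: [498.6, 306.8, 83.5]
ee_rot: [[1.0, 0.018, 0.006], [0.018, -1.0, 0.006], [0.006, -0.006, -1.0]]
contact_force: [0.1, -0.4, -1.0]
finger_gap: 63.6
t 40.625 pos [498.57 306.83  83.54] gap 63.60766800755058 F [ 0.09 -0.37 -0.97]
 shift now-axes [-0.35  0.07  7.85] after-turn [-0.31  0.03  7.85] turn [-0.32 -0.35  0.11]
```

```bash
python3 -m crank '[[6.4,-0.4,0,2,-0.3,-0.35,0.1],[6.4,0,0,2,0,0,0],[6.4,0,0,2,0,0,0],[6.4,0,0,1,0,0,0],[6.4,0,0,0,0,0,0]]';python3 - <<'E'
from h import *
rel([495.5,306.5,5],-89.1)
E
```

```text
time_s: 41.25
ee_pos: [495.0, 307.7, 11.0]
ee_rot: [[1.0, 0.017, 0.001], [0.017, -1.0, 0.002], [0.001, -0.002, -1.0]]
contact_force: [-0.9, 0.0, -0.4]
finger_gap: 64.0
t 41.25 pos [495.04 307.68  10.96] gap 64.0221430366971 F [-0.87  0.02 -0.39]
 shift now-axes [0.04 0.12 0.6 ] after-turn [0.04 0.12 0.6 ] turn [-0.11 -0.05  0.05]
```

```bash
python3 -m crank '[[6.4,0,0.1,0.5,0,0,0],[6.4,0,0,0,0,0,0],[3,0,0,0,0,0,0],[3,0,0,0,0,0,0],[3,0,0,0,0,0,0],[3,0,0,0,0,0,0]]' 30; python3 -m crank '[[3,0,0,-2,0,0,0],[3,0,0,-3,0,0,0],[3,0,0,-4,0,0,0],[3,0,0,-4,0,0,0],[3,0,0,0,0,0,0]]';python3 - <<'E'
from h import *
rel([438,-343,80],-90)
E
```

```text
time_s: 42.0
ee_pos: [495.7, 307.1, 6.9]
ee_rot: [[1.0, 0.017, 0.002], [0.017, -1.0, 0.003], [0.002, -0.003, -1.0]]
contact_force: [-0.5, -0.0, -2.7]
finger_gap: 45.8
time_s: 42.62
ee_pos: [495.7, 305.7, 145.5]
ee_rot: [[1.0, 0.015, 0.003], [0.015, -1.0, 0.004], [0.003, -0.004, -1.0]]
contact_force: [-0.4, -0.8, -3.2]
finger_gap: 45.7
t 42.625 pos [495.72 305.71 145.47] gap 45.681434506549394 F [-0.36 -0.83 -3.21]
 shift now-axes [-6.76 64.8   6.29] after-turn [-5.77 64.87  6.55] turn [-0.21 -0.16  0.85]
```

```bash
python3 -m crank '[[3,-0.5,4,0,-0.2,-0.2,0.8],[3,-0.5,5,0,0,0,0],[3,-0.5,5,0,0,0,0],[3,-0.5,5,0,0,0,0],[3,-0.5,5,0,0,0,0],[3,-0.5,5,0,0,0,0],[3,-0.5,5,0,0,0,0],[3,-0.5,5,0,0,0,0],[3,-0.5,5,0,0,0,0],[3,-0.5,5,0,0,0,0],[3,-0.5,5,0,0,0,0],[3,-0.5,4,0,0,0,0],[3,0,2,0,0,0,0],[3,0,0,0,0,0,0]]';python3 - <<'E'
from h import *
rel([438,-343,80],-90)
S=cap('side');T=cap('top','t10.png')
print('mat centre px',proj(T,[[438,-388,4]]),'mat in side px',proj(S,[[438,-388,4],[488,-288,4],[388,-288,4]]))
E
```

```text
time_s: 44.38
ee_pos: [428.2, -312.4, 142.7]
ee_rot: [[1.0, 0.001, -0.006], [0.001, -1.0, 0.003], [-0.006, -0.003, -1.0]]
contact_force: [-0.7, -0.1, -2.3]
finger_gap: 45.9
t 44.375 pos [ 428.19 -312.36  142.7 ] gap 45.85063316671725 F [-0.7  -0.06 -2.26]
 shift now-axes [1.01 3.08 6.26] after-turn [0.98 3.06 6.27] turn [-0.15  0.32  0.06]
mat centre px [[453.38 292.6 ]] mat in side px [[409.81 199.91]
 [392.08 210.04]
 [419.75 214.32]]
```

```bash
python3 -m crank '[[3,0.5,1.5,0,0,0.3,0],[3,0.5,1.4,2,0,0,0],[3,0,0,3,0,0,0],[3,0,0,3,0,0,0],[3,0,0,2,0,0,0],[3,0,0,0,0,0,0]]';python3 - <<'E'
from h import *
rel([438,-343,12],-90)
E
```

```text
time_s: 45.22
ee_pos: [443.7, -337.9, 39.9]
ee_rot: [[1.0, 0.012, 0.004], [0.012, -1.0, 0.005], [0.004, -0.005, -1.0]]
contact_force: [-0.3, 0.1, -3.8]
finger_gap: 45.3
t 45.225 pos [ 443.7  -337.95   39.9 ] gap 45.299423606061005 F [-0.33  0.08 -3.78]
 shift now-axes [-0.59  0.51  2.79] after-turn [-0.57  0.51  2.79] turn [-0.27 -0.22  0.68]
```

```bash
python3 -m crank '[[3,-0.5,0.5,1,-0.3,-0.2,0.6],[3,0,0,0.8,0,0,0],[3,0,0,0,0,0,0]]';python3 -m crank '[[3,0,0,0.4,0,0,0],[3,0,0,0,0,0,0]]';python3 -m crank '[[3,0,0,0.3,0,0,0],[3,0,0,0,0,0,0]]'
```

```text
time_s: 45.6
ee_pos: [439.8, -343.8, 22.3]
ee_rot: [[1.0, 0.002, 0.002], [0.002, -1.0, -0.002], [0.002, 0.002, -1.0]]
contact_force: [0.2, -0.0, -2.7]
finger_gap: 45.8
time_s: 45.85
ee_pos: [440.2, -343.9, 18.6]
ee_rot: [[1.0, 0.002, 0.003], [0.002, -1.0, -0.002], [0.003, 0.002, -1.0]]
contact_force: [-0.7, -0.8, -2.5]
finger_gap: 45.7
time_s: 46.1
ee_pos: [440.4, -343.9, 15.7]
ee_rot: [[1.0, 0.002, 0.004], [0.002, -1.0, -0.002], [0.004, 0.002, -1.0]]
contact_force: [-0.5, -1.2, -3.5]
finger_gap: 45.5
```

```bash
python3 -m crank '[[3,0,0,0.3,0,0,0],[3,0,0,0,0,0,0]]';python3 -m crank '[[3,0,0,0.2,0,0,0],[3,0,0,0,0,0,0]]'
```

```text
time_s: 46.35
ee_pos: [440.5, -343.9, 12.5]
ee_rot: [[1.0, 0.002, 0.004], [0.002, -1.0, -0.002], [0.004, 0.002, -1.0]]
contact_force: [0.2, -0.2, -2.2]
finger_gap: 45.7
time_s: 46.6
ee_pos: [440.8, -344.1, 10.8]
ee_rot: [[1.0, 0.002, 0.004], [0.002, -1.0, -0.002], [0.004, 0.002, -1.0]]
contact_force: [-0.4, 0.9, -1.8]
finger_gap: 45.6
```

```bash
python3 -m crank '[[5,0,0,0,0,0,0],[5.6,0,0,0,0,0,0],[5.6,0,0,0,0,0,0],[5.6,0,0,-1,0,0,0],[5.6,0,0,-3,0,0,0],[5.6,0,0,-4,0,0,0],[5.6,0,0,-5,0,0,0],[5.6,0,0,-5,0,0,0],[6.4,1.2,-5,0,0,0,0],[6.4,1.2,-5.5,0,0,0,0],[6.4,1.2,-5.5,0,0,0,0],[6.4,1.2,-5.5,0,0,0,0],[6.4,1.2,-5.5,0,0,0,0],[6.4,1.2,-5.5,0,0,0,0],[6.4,1.2,-5.5,0,0,0,0],[6.4,1.2,-5.5,0,0,0,0],[6.4,1.2,-5.5,0,0,0,0],[6.4,1.2,-5.5,0,0,0,0],[6.4,1.2,-5,0,0,0,0],[6.4,0,0,0,0,0,0]]';python3 - <<'E'
from h import *
rel([599.5,354,80],-84.2)
T=cap('top')
c=T;hsv=cv2.cvtColor(c['img'],cv2.COLOR_RGB2HSV); m=cv2.inRange(hsv,(5,120,110),(18,255,255)); k=np.zeros_like(m);k[270:315,420:490]=m[270:315,420:490]
for q in cv2.findContours(k,0,2)[0]:
    if cv2.contourArea(q)>40: r=cv2.minAreaRect(q); print(r,onz(c,r[0],56)[:2])
E
```

```text
time_s: 49.1
ee_pos: [576.7, 267.4, 207.7]
ee_rot: [[1.0, -0.006, 0.014], [-0.006, -1.0, 0.001], [0.014, -0.001, -1.0]]
contact_force: [-0.8, -0.6, -0.6]
finger_gap: 63.9
t 49.1 pos [576.66 267.39 207.74] gap 63.90708882944714 F [-0.77 -0.58 -0.62]
 shift now-axes [ 2.05 -8.66 12.81] after-turn [ 3.15 -8.39 12.77] turn [-0.01 -0.81 -6.14]
((445.0827941894531, 290.40692138671875), (19.495710372924805, 13.153733253479004), 86.633544921875) [ 441.81 -340.67]
```

Rack 1 stands at (441,-342), upright footprint as expected. On to rack 2.

```bash
python3 -m crank '[[6.4,0,0,0,0,-0.8,-6.1],[6.4,1.5,-4,1,0,0,0],[6.4,1.4,-3.9,2,0,0,0],[6.4,0,0,3,0,0,0],[6.4,0,0,3,0,0,0],[6.4,0,0,2,0,0,0],[6.4,0,0,0,0,0,0]]';python3 - <<'E'
from h import *
rel([599.5,354,80],-84.2)
E
```

```text
time_s: 50.02
ee_pos: [601.2, 338.7, 100.7]
ee_rot: [[0.996, 0.09, 0.004], [0.09, -0.996, -0.001], [0.004, 0.001, -1.0]]
contact_force: [-0.2, -0.4, -0.0]
finger_gap: 63.8
t 50.025 pos [601.24 338.73 100.7 ] gap 63.75805126052327 F [-0.18 -0.41 -0.04]
 shift now-axes [-0.05 -1.54  2.07] after-turn [-0.02 -1.54  2.07] turn [ 0.06 -0.25 -0.64]
```

```bash
python3 -m crank '[[6.4,0,-1.4,1,0,-0.2,-0.6],[6.4,0,0,0.7,0,0,0],[6.4,0,0,0,0,0,0],[6.4,0,0,0,0,0,0]]';python3 - <<'E'
from h import *
rel([599.5,354,5],-84.2)
E
```

```text
time_s: 50.52
ee_pos: [601.3, 354.0, 85.6]
ee_rot: [[0.995, 0.101, 0.004], [0.101, -0.995, 0.001], [0.004, -0.001, -1.0]]
contact_force: [-0.4, -0.4, 1.1]
finger_gap: 64.0
t 50.525 pos [601.32 354.    85.59] gap 64.0096887140267 F [-0.42 -0.37  1.14]
 shift now-axes [-0.21 -0.01  8.06] after-turn [-0.18 -0.02  8.06] turn [-0.05 -0.21 -0.02]
```

```bash
python3 -m crank '[[6.4,-0.2,0,2,0,-0.3,0],[6.4,0,0,2,0,0,0],[6.4,0,0,2,0,0,0],[6.4,0,0,1,0,0,0],[6.4,0,0,0,0,0,0]]';python3 - <<'E'
from h import *
rel([599.5,354,6],-84.2)
E
```

```text
time_s: 51.15
ee_pos: [598.6, 353.1, 9.7]
ee_rot: [[0.995, 0.1, -0.003], [0.1, -0.995, -0.001], [-0.003, 0.0, -1.0]]
contact_force: [0.1, 0.3, 0.4]
finger_gap: 63.8
t 51.15 pos [598.58 353.06   9.66] gap 63.829470133983016 F [0.07 0.31 0.4 ]
 shift now-axes [ 0.1  -0.08  0.37] after-turn [ 0.1  -0.08  0.37] turn [ 0.01  0.19 -0.04]
```

```bash
python3 -m crank '[[6.4,0,0,0.3,0,0,0],[6.4,0,0,0,0,0,0],[3,0,0,0,0,0,0],[3,0,0,0,0,0,0],[3,0,0,0,0,0,0],[3,0,0,0,0,0,0]]' 30; python3 -m crank '[[3,0,0,-2,0,0,0],[3,0,0,-3,0,0,0],[3,0,0,-4,0,0,0],[3,0,0,-4,0,0,0],[3,0,0,-3,0,0,0],[3,0,0,0,0,0,3],[3,0,0,0,0,0,2.8],[3,0,0,0,0,0,0]]';python3 - <<'E'
from h import *
rel([438,-433,140],-90)
E
```

```text
time_s: 51.9
ee_pos: [599.4, 353.6, 8.1]
ee_rot: [[0.995, 0.1, -0.001], [0.1, -0.995, 0.001], [-0.001, -0.001, -1.0]]
contact_force: [0.5, -0.3, -2.0]
finger_gap: 46.1
time_s: 52.9
ee_pos: [600.4, 352.2, 183.4]
ee_rot: [[1.0, -0.005, 0.002], [-0.005, -1.0, 0.004], [0.002, -0.004, -1.0]]
contact_force: [-0.1, 0.0, -2.7]
finger_gap: 46.2
t 52.9 pos [600.37 352.25 183.41] gap 46.189085753659064 F [-0.14  0.04 -2.7 ]
 shift now-axes [-15.83  78.63   4.  ] after-turn [-16.24  78.52   4.34] turn [-0.23 -0.12 -0.3 ]
```

```bash
python3 -m crank '[[3,-0.8,4,0,-0.2,0,0],[3,-1,5,0,0,0,0],[3,-1,5,0,0,0,0],[3,-1,5,0,0,0,0],[3,-1,5,0,0,0,0],[3,-1,5,0,0,0,0],[3,-1,5,0,0,0,0],[3,-1,5,0,0,0,0],[3,-1,5,0,0,0,0],[3,-1,5,0,0,0,0],[3,-1,5,0,0,0,0],[3,-1,5,0,0,0,0],[3,-1,5,0,0,0,0],[3,-1,5,0,0,0,0],[3,-0.5,3,0,0,0,0],[3,0,0,0,0,0,0],[3,0,0,0,0,0,0]]';python3 - <<'E'
from h import *
rel([438,-433,90],-90)
E
```

```text
time_s: 55.02
ee_pos: [454.0, -391.9, 189.8]
ee_rot: [[1.0, 0.017, 0.011], [0.017, -1.0, 0.005], [0.011, -0.005, -1.0]]
contact_force: [0.0, 0.9, -2.5]
finger_gap: 46.2
t 55.025 pos [ 453.96 -391.91  189.78] gap 46.18953035732728 F [ 0.01  0.88 -2.54]
 shift now-axes [-1.77  4.13  9.94] after-turn [-1.6   4.11  9.98] turn [-0.27 -0.61  0.95]
```

```bash
python3 -m crank '[[3,-0.8,2,0,-0.3,-0.6,0.9],[3,-0.8,2.1,1,0,0,0],[3,0,0,3,0,0,0],[3,0,0,3,0,0,0],[3,0,0,1.5,0,0,0],[3,0,0,0,0,0,0]]';python3 - <<'E'
from h import *
rel([438,-433,30],-90)
E
```

```text
time_s: 55.78
ee_pos: [439.5, -434.2, 104.1]
ee_rot: [[1.0, 0.006, 0.001], [0.006, -1.0, -0.002], [0.001, 0.002, -1.0]]
contact_force: [-0.5, -0.5, -2.4]
finger_gap: 45.8
t 55.775 pos [ 439.51 -434.23  104.08] gap 45.84070121744212 F [-0.54 -0.49 -2.42]
 shift now-axes [-0.16 -0.14  7.41] after-turn [-0.15 -0.12  7.41] turn [ 0.1  -0.05  0.33]
```

```bash
python3 -m crank '[[3,-0.1,-0.1,2,0.1,0,0.3],[3,0,0,2,0,0,0],[3,0,0,2,0,0,0],[3,0,0,1,0,0,0],[3,0,0,0,0,0,0]]';python3 - <<'E'
from h import *
rel([438,-433,12.5],-90)
E
```

```text
time_s: 56.4
ee_pos: [439.4, -433.5, 30.4]
ee_rot: [[1.0, 0.001, 0.002], [0.001, -1.0, -0.001], [0.002, 0.001, -1.0]]
contact_force: [0.2, 0.0, -2.8]
finger_gap: 45.8
t 56.4 pos [ 439.42 -433.5    30.39] gap 45.76928132451025 F [ 0.22  0.03 -2.75]
 shift now-axes [-0.15 -0.05  1.79] after-turn [-0.14 -0.05  1.79] turn [ 0.03 -0.12  0.06]
```

```bash
python3 -m crank '[[3,0,0,0.8,0,0,0],[3,0,0,0.5,0,0,0],[3,0,0,0,0,0,0]]';python3 -m crank '[[3,0,0,0.3,0,0,0],[3,0,0,0,0,0,0]]';python3 -m crank '[[3,0,0,0.2,0,0,0],[3,0,0,0,0,0,0]]'
```

```text
time_s: 56.78
ee_pos: [439.9, -434.0, 17.4]
ee_rot: [[1.0, 0.001, 0.003], [0.001, -1.0, -0.001], [0.003, 0.001, -1.0]]
contact_force: [-0.1, 1.7, -3.2]
finger_gap: 46.0
time_s: 57.02
ee_pos: [440.2, -434.1, 14.6]
ee_rot: [[1.0, 0.001, 0.004], [0.001, -1.0, -0.002], [0.004, 0.002, -1.0]]
contact_force: [-0.0, 0.4, -3.1]
finger_gap: 45.9
time_s: 57.28
ee_pos: [440.3, -434.2, 12.6]
ee_rot: [[1.0, 0.001, 0.004], [0.001, -1.0, -0.002], [0.004, 0.002, -1.0]]
contact_force: [0.9, 0.3, -2.9]
finger_gap: 45.9
```

Release, rise and back off, then a final look.

```bash
python3 -m crank '[[3,0,0,0.1,0,0,0],[5,0,0,0,0,0,0],[5.6,0,0,0,0,0,0],[5.6,0,0,0,0,0,0],[5.6,0,0,-1,0,0,0],[5.6,0,0,-3,0,0,0],[5.6,0,0,-4,0,0,0],[5.6,0,0,-5,0,0,0],[5.6,0,0,-5,0,0,0],[5.6,0,-5,-2,0,0,0],[5.6,0,-5,-2,0,0,0],[5.6,0,-5,0,0,0,0],[5.6,0,-5,0,0,0,0],[5.6,0,-5,0,0,0,0],[5.6,0,-5,0,0,0,0],[5.6,0,-5,0,0,0,0],[5.6,0,-5,0,0,0,0],[5.6,0,-5,0,0,0,0],[5.6,0,-5,0,0,0,0],[5.6,0,0,0,0,0,0]]';python3 - <<'E'
from h import *
np.set_printoptions(precision=1,suppress=True)
S=cap('side','s11.png');T=cap('top','t11.png')
hsv=cv2.cvtColor(T['img'],cv2.COLOR_RGB2HSV); m=cv2.inRange(hsv,(5,120,110),(18,255,255)); k=np.zeros_like(m);k[270:315,420:490]=m[270:315,420:490]
for q in cv2.findContours(k,0,2)[0]:
    if cv2.contourArea(q)>40: r=cv2.minAreaRect(q); print(r,onz(T,r[0],56)[:2])
a=cv2.resize(S['img'][160:400,260:440],(400,533),interpolation=cv2.INTER_CUBIC)
b=cv2.resize(T['img'][190:310,335:495],(400,300),interpolation=cv2.INTER_CUBIC)
c=cv2.resize(T['img'][190:310,190:335],(400,233),interpolation=cv2.INTER_CUBIC)
cv2.imwrite('pics/d11.png',np.hstack([a,np.vstack([b,c])])[:,:,::-1])
E
```

```text
time_s: 59.78
ee_pos: [438.9, 77.6, 246.8]
ee_rot: [[1.0, -0.006, 0.014], [-0.006, -1.0, 0.002], [0.014, -0.002, -1.0]]
contact_force: [-0.1, -0.6, -0.4]
finger_gap: 56.1
((468.39337158203125, 290.5075988769531), (19.592939376831055, 12.39698600769043), 85.91438293457031) [ 442.1 -427.8]
((445.059814453125, 290.39605712890625), (19.55658531188965, 13.23728084564209), 86.18592071533203) [ 441.9 -340.6]
```

View pics/d11.png

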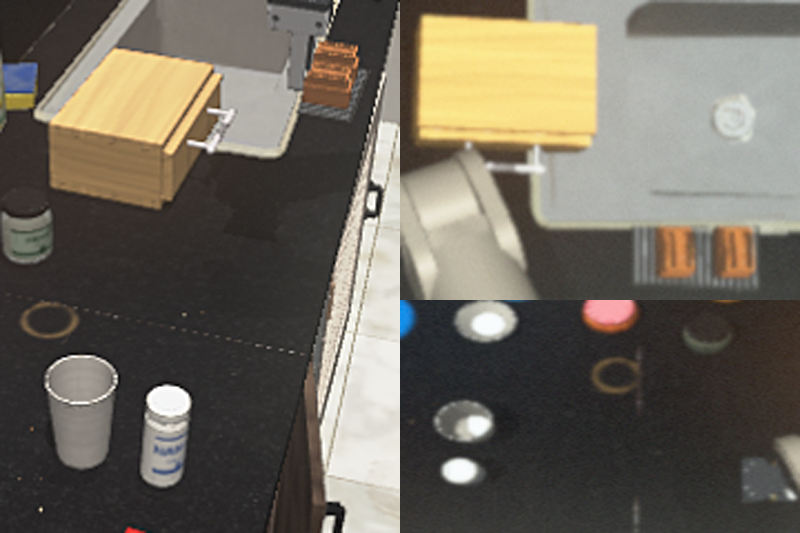

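Both racks stand on the mat ((676,250) and (735,250) right pane), and the jar, tumbler and shaker are in place. The drawer looks shut, but the fingers could have dragged it on release, so I'll nudge the bar.

```bash
python3 -m crank '[[0,2,5,2,0,-0.8,0],[0,2,5,3,0,0,0],[0,2,4,3,0,0,0],[0,0,1,3,0,0,0],[0,0,0,0,0,0,0],[0,0,0,0,0,0,0]]' 20;python3 - <<'E'
from h import *
rel([525,-85,60],-90)
E
```

```text
time_s: 60.62
ee_pos: [499.7, -87.6, 137.9]
ee_rot: [[1.0, -0.019, 0.006], [-0.019, -1.0, 0.002], [0.006, -0.002, -1.0]]
contact_force: [0.2, -0.2, -0.4]
finger_gap: 1.1
t 60.625 pos [499.7  -87.56 137.87] gap 1.1433690294572814 F [ 0.16 -0.22 -0.38]
 shift now-axes [ 2.48 -0.29  7.8 ] after-turn [ 2.53 -0.26  7.79] turn [-0.11 -0.35 -1.06]
```

```bash
python3 -m crank '[[0,0,0,2.5,0,-0.3,0],[0,0,0,2.5,0,0,0],[0,0,0,2,0,0,0],[0,0,0,0,0,0,0],[0,1,0,0,0,0,0],[0,1,0,0,0,0,0],[0,0,0,0,0,0,0]]';python3 -m crank '[[0,1,0,0,0,0,0],[0,0.6,0,0,0,0,0]]';python3 -m crank '[[0,0.4,0,0,0,0,0],[0,0.4,0,0,0,0,0]]'
```

```text
time_s: 61.5
ee_pos: [527.5, -83.4, 76.3]
ee_rot: [[1.0, -0.013, 0.015], [-0.013, -1.0, 0.007], [0.015, -0.007, -1.0]]
contact_force: [0.2, 1.2, 0.3]
finger_gap: 1.0
time_s: 61.75
ee_pos: [544.5, -83.6, 77.0]
ee_rot: [[1.0, -0.013, 0.015], [-0.013, -1.0, 0.007], [0.015, -0.007, -1.0]]
contact_force: [0.3, 0.7, -0.3]
finger_gap: 0.5
time_s: 62.0
ee_pos: [553.0, -83.9, 76.9]
ee_rot: [[1.0, -0.013, 0.015], [-0.013, -1.0, 0.007], [0.015, -0.007, -1.0]]
contact_force: [0.1, 0.7, -0.6]
finger_gap: 0.7
```

The tip is passing above the bar, so I back off and go lower.

```bash
python3 -m crank '[[0,-1.5,0,-0.5,0,0,0],[0,-2,0,0,0,0,0],[0,0,0,1.5,-0.4,-0.8,0],[0,0,0,1,0,0,0],[0,0,0,0.3,0,0,0],[0,0,0,0,0,0,0]]';python3 -m crank '[[0,1,0,0,0,0,0],[0,0.6,0,0,0,0,0]]'
```

```text
time_s: 62.75
ee_pos: [515.2, -83.6, 52.1]
ee_rot: [[1.0, -0.013, -0.001], [-0.013, -1.0, -0.0], [-0.001, 0.0, -1.0]]
contact_force: [0.4, 0.5, -1.3]
finger_gap: 0.3
time_s: 63.0
ee_pos: [532.5, -83.9, 52.4]
ee_rot: [[1.0, -0.014, -0.0], [-0.014, -1.0, -0.0], [-0.0, 0.0, -1.0]]
contact_force: [-0.1, -0.1, -0.0]
finger_gap: 0.2
```

```bash
python3 -m crank '[[0,1,0,0,0,0,0],[0,0.5,0,0,0,0,0]]';python3 -m crank '[[0,0.3,0,0,0,0,0],[0,0.3,0,0,0,0,0]]';python3 -m crank '[[0,0.3,0,0,0,0,0]]'
```

```text
time_s: 63.25
ee_pos: [548.5, -84.1, 52.5]
ee_rot: [[1.0, -0.013, -0.001], [-0.013, -1.0, 0.0], [-0.001, -0.0, -1.0]]
contact_force: [-22.1, 1.5, 16.8]
finger_gap: 0.3
time_s: 63.5
ee_pos: [548.3, -84.1, 51.2]
ee_rot: [[1.0, -0.015, -0.014], [-0.015, -1.0, 0.003], [-0.014, -0.002, -1.0]]
contact_force: [-18.8, 1.9, 13.6]
finger_gap: 0.4
time_s: 63.62
ee_pos: [548.1, -84.1, 50.5]
ee_rot: [[1.0, -0.015, -0.02], [-0.015, -1.0, 0.004], [-0.02, -0.004, -1.0]]
contact_force: [-16.7, 1.3, 12.5]
finger_gap: 0.2
```

Hard stop at 548.5 mm, as expected for a shut drawer. Back off, rise and hand in.

```bash
python3 -m crank '[[0,-1.5,0,0,0,0,0],[0,-2,0,0,0,0,0],[0,-1,0,-3,0,0,0],[0,0,0,-5,0,0,0],[0,0,0,-5,0,0,0],[0,0,0,0,0,0,0],[0,0,0,0,0,0,0],[0,0,0,0,0,0,0]]';python3 - <<'E'
from h import *
T=cap('top')
hsv=cv2.cvtColor(T['img'],cv2.COLOR_RGB2HSV); m=cv2.inRange(hsv,(5,120,110),(18,255,255)); k=np.zeros_like(m);k[270:315,420:490]=m[270:315,420:490]
print([cv2.minAreaRect(q) for q in cv2.findContours(k,0,2)[0] if cv2.contourArea(q)>40])
print(robot.get_obs()['contact_force']); print(robot.close_job())
E
```

```text
time_s: 64.62
ee_pos: [501.7, -84.2, 183.5]
ee_rot: [[1.0, -0.016, -0.022], [-0.016, -1.0, 0.005], [-0.022, -0.004, -1.0]]
contact_force: [0.1, 0.6, -0.3]
finger_gap: 0.6
[((468.5, 290.5), (19.0, 13.0), 90.0), ((445.0620422363281, 290.42926025390625), (19.623106002807617, 13.23728084564209), 86.18592071533203)]
[-0.31685466  0.01771398  0.19752582]
the job is handed in; nothing more can be done
None
```

I did the whole job and handed it in at about 65 s. There were three discs: two in the near rack and one in the far rack. I threaded them all on the skewer, lifted them together with their centres about 133 mm up, and laid the skewer in the drawer. Then I shut the drawer and set both racks upright side by side on the mat.

Last checks:
- **Discs on the skewer:** the last picture before closing showed all three threaded and the skewer lying clear of the drawer walls. I did not see inside the drawer after that.
- **Drawer:** it moved the full 117 mm between hard stops. I pushed the bar once more at the end to make sure, and met the stop where I expected it. My first try at that push passed above the bar without touching anything, so I lowered the fingers and repeated it.
- **Racks:** they measured at about (442, -341) and (442, -428) mm. The mat's centre, by a rougher measurement, is (438, -388) mm, so both are well inside the limits.
- **Bystanders:** the jar, shaker and tumbler looked unmoved in the last picture. I did not measure them.
- **Forces:** peak readings were about 50 N at the drawer's open stop and 38 N at its shut stop.

No check failed.

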